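Stir the finishing beads and close the tub

ROBOT

A 6-joint arm with a two-finger parallel gripper is mounted at the origin on the work surface. World frame = base frame: x ahead of the robot, y to its left, z up, the work surface at z = 0. Lengths are in m, angles in rad, forces in N, time in s.
With the tool pointing down it reaches from about 0.35 to 0.775 m from the base axis. Payload 5.5 kg.
Tool frame: the origin (TCP) lies midway between the tips of the shut fingers; the grasp point (between the pads) lies 19 mm behind it; z points along the fingers, y is the line along which they close (so a half turn about z gives the same grasp; the last joint's range is limited). The gripper opens to 85 mm and grips with 20 to 120 N. Pads are 22 mm wide; open, the fingers measure 114 mm over their backs; the gripper's body (76 mm by 85 mm) begins 54 mm behind the grasp point. The pads swing forward as they close: fully open they stand 13 mm farther back than shut.
Start: joints at [-1.407, 0.313, 0.046, 1.304, 0, 1.431], TCP at [0.172, -0.549, 0.231] pointing down, gripper open.
Joint ranges: [-2.76, 2.76], [-0.86, 1.69], [-1.03, 1.26], [-2.2, 2.34], [-1.47, 1.5], [-3.14, 3.14]. Speed limits (rad/s): [2.57, 2.57, 3.14, 3.14, 3.14, 3.14].

INTERFACE

Orientations are given as a unit quaternion [w, x, y, z].
In Python, from workcell import env gives the robot as it stands. The module is installed in compiled form; this text tells all that it offers.
- The arm moves only by the tool carry_out, never from a script. Its argument "series" is a list of rows, each an object with "delta_rot": the turn, a rotation vector about the world's x, y, z normalised to -1 to 1, where 1 is 0.1 rad, a list of three; "travel": the shift along the world's x, y, z normalised to -1 to 1, where 1 is 0.025 m, a list of three; "fingers": the closure, from -1 (fully open) to 1 (shut). In form: [{"delta_rot": [ax, ay, az], "travel": [tx, ty, tz], "fingers": fingers}, ...]. A call has 1 to 5 rows; each row shifts and turns the commanded pose from where the row before left it; what a row does not reach is not made up. A row lasts 1/8 s, in which the tool goes at most 62.5 mm and 10.7 degrees, less where a joint would pass 70% of its speed; a pose out of reach is approached as far as the arm can. A call with a number of a shift or a turn outside -1 to 1 is refused whole. A call with a gripper value outside its range is refused whole. The fingers move at their own pace and stop on an object; "squeeze" is the grip in N (left out, the last holds). Time passes only in rows, so rows that do not move let the fingers close. It gives the time, the measured TCP pose, the force, the opening and the grip force at its end, in the units of the state.
- env.get_state(): the state, without advancing time (a new reading comes with each control period).
- env.read_camera(name): name is "scene" or "top" or "wrist"; returns a dict with "color" (384x512x3 uint8, red, green, blue), "fx", "fy", "cx", "cy" (pixels), "world_from_camera" (4x4, takes a point from camera to world coordinates); the wrist camera has in their place "hand_eye" (4x4, takes a point from camera to tool coordinates, whose origin is the TCP and whose axes are the flange's). Camera axes: x right, y up, looking along -z (the intrinsics and any distortion apply to the point x, -y, -z); pixel columns grow to the right and rows downward; lengths in m; the calibration is good to about 2 mm. The wrist camera is an equidistant fisheye: a pixel r from the principal point sees the ray r / f radians off the axis. A picture is of the moment at which its call begins: read the wrist's pose just before it. There is no depth.
- env.hand_in(): hands the job in; it is judged then, once.
The state is a dict: "clock": time; "joint_pos": joint angles; "qvel": joint speeds; "tau": joint torques, N m; "tcp_pos": TCP position; "orientation": TCP orientation; "wrist_force": force on the tool from outside, world axes, zero at the start; "ft_torque": the same for the moment, N m; "finger_gap": finger opening in m; "grip_force": force on a finger pad.
Only numpy, scipy, OpenCV 4.12 (cv2) and the standard library are available. Lean on these libraries where they do the work, as an engineer would, in place of code of your own. Each camera call takes 0.05 s, during which the arm holds its last target. There are 200 camera calls.

TASK

Take the stirrer from its forked stand and stir the white beads in the steel tub with it, at least three full turns with the paddle down near the floor and passing close to the wall, so that the beads are all swept from their places. Then hang the stirrer back in the fork by its collar, and lower the aluminium cover plate gently over the tub's two locating pins until it lies flush on the rim. Keep all the beads in the tub, do not touch them with the fingers, and leave the other parts on the bench alone.

Things in the scene. Friction and masses are not known exactly. Their poses are not given: they have to be found in the camera images.
- tub: Round open steel tub fixed to the bench, outer diameter 128 mm, inner 116 mm, rim 70 mm and inner floor 6 mm above the bench. Origin: centre of its underside, on the bench; z up. At the rim two ears, tops level with the rim, stick out along its x and -x to 96 mm from the centre, 44 mm wide, each with an upright locating pin.
- pin_a (a point): Foot of the locating pin on the tub's +x ear, level with the rim, 80 mm from the tub's centre on its x axis (the other pin is 80 mm out on -x). Each pin is 10 mm in diameter and 18 mm tall, the top 6 mm tapering to 4 mm; the pin tips are 88 mm above the bench.
- cover: Loose flat aluminium cover plate of the tub, 196 mm (its x) by 130 mm (its y) by 6 mm, 0.3 to 0.6 kg, lying flat on the bench. Two through holes 13 mm in diameter at x = +80 and -80 mm, y = 0, for the tub's pins; either way round fits. Origin: centre of its underside. On top, a black bar handle along its x.
- cover_handle (a point): Grip point of the cover: centre of the bar handle, 37 mm above the plate's underside. The bar is 90 mm long (along the cover's x), 14 mm thick (along y), 18 mm tall, and stands 22 mm clear of the plate's top face on two posts.
- stand: Steel stand fixed to the bench, base 110 x 100 x 8 mm; a column at its back (+x, front face 45 mm from the origin) carries two level prongs that reach to the front (-x), forming a fork open at the front end. Origin: on the bench, below the fork's seat. z up.
- fork_seat (a point): Middle of the fork, between the prongs, level with their tops, 120 mm above the bench, axes as the stand's. Prongs run from x = -39 to +45 mm of here, each 10 mm wide and tall, 16 mm gap, lips 5 mm high at the front ends (x -39.5 to -34.5 mm); nothing else rises above them. The stirrer passes through the open front, its collar lifted over the lips.
- stirrer: Loose steel stirrer, 161 mm long, 0.1 to 0.2 kg, hanging upright in the stand's fork at the start. Origin: centre of the underside of its paddle; z runs up the shaft. From the bottom: cross-shaped four-blade paddle 32 mm across and 26 mm tall, shaft 10 mm in diameter, collar 32 mm in diameter from 100 to 106 mm, black round handle 22 mm in diameter from 106 to 161 mm.
- stirrer_collar (a point): Underside of the stirrer's collar, on the shaft axis, 100 mm above the paddle's underside; it rests on the prongs.
- stirrer_handle (a point): Grip point of the stirrer, on its axis in the black handle, 136 mm above the paddle's underside.
- bead0: One of the eight loose, slippery white ceramic beads in the tub, all alike: short cylinders 20 mm in diameter and 16 mm tall with a dark bore mark, 14 g. Origin: its centre. They stand on the tub's floor in an uneven ring at the start, its middle free for at least 40 mm across, and may slide, tip and roll when pushed.
- bead1: One of the eight loose, slippery white ceramic beads in the tub, all alike: short cylinders 20 mm in diameter and 16 mm tall with a dark bore mark, 14 g. Origin: its centre. They stand on the tub's floor in an uneven ring at the start, its middle free for at least 40 mm across, and may slide, tip and roll when pushed.
- bead2: One of the eight loose, slippery white ceramic beads in the tub, all alike: short cylinders 20 mm in diameter and 16 mm tall with a dark bore mark, 14 g. Origin: its centre. They stand on the tub's floor in an uneven ring at the start, its middle free for at least 40 mm across, and may slide, tip and roll when pushed.
- bead3: One of the eight loose, slippery white ceramic beads in the tub, all alike: short cylinders 20 mm in diameter and 16 mm tall with a dark bore mark, 14 g. Origin: its centre. They stand on the tub's floor in an uneven ring at the start, its middle free for at least 40 mm across, and may slide, tip and roll when pushed.
- bead4: One of the eight loose, slippery white ceramic beads in the tub, all alike: short cylinders 20 mm in diameter and 16 mm tall with a dark bore mark, 14 g. Origin: its centre. They stand on the tub's floor in an uneven ring at the start, its middle free for at least 40 mm across, and may slide, tip and roll when pushed.
- bead5: One of the eight loose, slippery white ceramic beads in the tub, all alike: short cylinders 20 mm in diameter and 16 mm tall with a dark bore mark, 14 g. Origin: its centre. They stand on the tub's floor in an uneven ring at the start, its middle free for at least 40 mm across, and may slide, tip and roll when pushed.
- bead6: One of the eight loose, slippery white ceramic beads in the tub, all alike: short cylinders 20 mm in diameter and 16 mm tall with a dark bore mark, 14 g. Origin: its centre. They stand on the tub's floor in an uneven ring at the start, its middle free for at least 40 mm across, and may slide, tip and roll when pushed.
- bead7: One of the eight loose, slippery white ceramic beads in the tub, all alike: short cylinders 20 mm in diameter and 16 mm tall with a dark bore mark, 14 g. Origin: its centre. They stand on the tub's floor in an uneven ring at the start, its middle free for at least 40 mm across, and may slide, tip and roll when pushed.
- race: Bystander: loose steel bearing race, a ring 84 mm in outer diameter and 18 mm tall, lying on the bench beyond the tub. Origin: centre of its underside. Leave alone.
- sleeve: Bystander: loose dark steel sleeve, a tube 36 mm in diameter and 50 mm tall, standing on the bench between the robot and the tub. Origin: centre of its underside. Leave alone.
- shaft: Bystander: splined steel shaft about 200 mm long fixed across a wooden block on the bench, 62 mm high in all, beyond the tub. Origin: centre of the block's underside. Leave alone.

How it is judged:
On the way, in this order (a step that is already met when the one before it is completed fails the run):
1. stirring, first pass: the paddle, held in the fingers and within 16 mm of the inner floor, is more than 12 mm to the +x side of the tub's centre (contact force between the fingers and stirrer above 0.5 N and horizontal distance between stirrer and tub below 0.058 m and z of stirrer in the frame of tub below 0.022 m and x of stirrer in the frame of tub above 0.012 m).
2. stirring, second pass: the paddle, held in the fingers and within 16 mm of the inner floor, is more than 12 mm to the -x side of the tub's centre (contact force between the fingers and stirrer above 0.5 N and horizontal distance between stirrer and tub below 0.058 m and z of stirrer in the frame of tub below 0.022 m and x of stirrer in the frame of tub below -0.012 m).
3. stirring, third pass: the paddle, held in the fingers and within 16 mm of the inner floor, is more than 12 mm to the +x side of the tub's centre (all of step 1).
4. stirring, fourth pass: the paddle, held in the fingers and within 16 mm of the inner floor, is more than 12 mm to the -x side of the tub's centre (all of step 2).
5. the beads, all but one at most, are more than 8 mm from where they lay at the start, while the held paddle crosses the tub's middle band (within 9 mm of the centre along the tub's x) (contact force between the fingers and stirrer above 0.5 N and horizontal distance between stirrer and tub below 0.058 m and z of stirrer in the frame of tub below 0.022 m and x of stirrer in the frame of tub between -0.009 and 0.009 m and (distance of each of bead0, bead2, bead4, bead6 from where it was at the start of the episode above 0.008 m or distance of each of bead1, bead3, bead5, bead7 from where it was at the start of the episode above 0.008 m) and (distance of each of bead0, bead1, bead4, bead5 from where it was at the start of the episode above 0.008 m or distance of each of bead2, bead3, bead6, bead7 from where it was at the start of the episode above 0.008 m) and (distance of each of bead0, bead1, bead2, bead3 from where it was at the start of the episode above 0.008 m or distance of each of bead4, bead5, bead6, bead7 from where it was at the start of the episode above 0.008 m)).
6. stirring, last pass: the held paddle is again more than 12 mm to the +x side of the tub's centre (all of step 3).
7. the stirrer hangs by its collar in the stand's fork, let go (horizontal distance between stirrer_collar and fork_seat below 0.025 m and z of stirrer_collar in the frame of fork_seat between -0.004 and 0.004 m and angle between stirrer's own z axis and vertical below 0.12 rad and contact force between the fingers and stirrer below 0.05 N and linear speed of stirrer below 0.03 m/s), for 0.2 s.
At the end, for the whole second after the job is handed in: Cover at rest flush on the rim over both pins (height within 2.5 mm, centre within 4 mm, 0.06 rad in yaw, 0.03 rad level); stirrer let go, hanging by its collar in the fork (25 mm from the seat, 4 mm in height, 0.12 rad upright); all eight beads in the tub (all of step 7 and z of cover in the frame of tub between 0.0675 and 0.0725 m and horizontal distance between cover and tub below 0.004 m and angle between the x axis of cover and the x axis of tub, either way round below 0.06 rad and angle between cover's own z axis and vertical below 0.03 rad and linear speed of cover below 0.02 m/s and horizontal distance between each of bead0, bead1, bead2, bead3, bead4, bead5, bead6, bead7 and tub below 0.06 m and z of each of bead0, bead1, bead2, bead3, bead4, bead5, bead6, bead7 in the frame of tub below 0.06 m); the robot touches nothing.
It fails at once if a bead leaves the tub (horizontal distance between any of bead0, bead1, bead2, bead3, bead4, bead5, bead6, bead7 and tub above 0.075 m).
It fails at once if the fingers press on a bead (contact force between the fingers and bead0 above 0.5 N or contact force between the fingers and bead1 above 0.5 N or contact force between the fingers and bead2 above 0.5 N or contact force between the fingers and bead3 above 0.5 N or contact force between the fingers and bead4 above 0.5 N or contact force between the fingers and bead5 above 0.5 N or contact force between the fingers and bead6 above 0.5 N or contact force between the fingers and bead7 above 0.5 N).
It fails at once if the cover is dropped or rammed on the tub (more than 60 N) (contact force between cover and tub above 60 N).
It fails at once if the cover is let fall (moves at more than 0.3 m/s while not held) (contact force between the fingers and cover below 0.1 N and linear speed of cover above 0.3 m/s).
It fails at once if a bystander is moved by more than 20 mm or hit by the robot with more than 5 N (distance of any of race, sleeve from where it was at the start of the episode above 0.02 m or contact force between any of the arm, the fingers and race above 5 N or contact force between any of the arm, the fingers and sleeve above 5 N or contact force between any of the arm, the fingers and shaft above 5 N).
It also fails if it takes over 72 s, if anything falls off the work surface, if the arm or the gripper's body presses on something with over 40 N, if the wrist force passes 120 N, or if a joint passes its speed limit or range.

## Working session

There is one attempt and no reset: what is moved stays moved. The work goes in short steps, Python scripts to look and compute and a tool call to move; the robot and the scene stay as the last step left them, time stands still between calls to the robot, and variables do not carry over. Pictures are saved under pics/ and viewed, at most 10 in all, crops included, and the job is handed in when it is done.

Besides the shell and the picture viewer there is one more tool, called by a JSON object that holds its "api" and its "payload". carry_out: Moves the arm, as the interface text tells. Its arguments: {"type":"object","properties":{"series":{"type":"array","items":{"type":"object","properties":{"delta_rot":{"type":"array","items":{"type":"number"}},"travel":{"type":"array","items":{"type":"number"}},"fingers":{"type":"number"}}}},"squeeze":{"type":"number"}},"required":["series"]}

```bash
mkdir -p pics
cat > h.py <<'E'
import numpy as np, cv2
from workcell import env
from scipy.spatial.transform import Rotation as R
def ray(c,u,v):
    d=np.array([(u-c['cx'])/c['fx'],-(v-c['cy'])/c['fy'],-1.]);T=np.array(c['world_from_camera'])
    d=T[:3,:3]@d;return T[:3,3],d/np.linalg.norm(d)
def onz(c,u,v,z):
    o,d=ray(c,u,v);return o+d*(z-o[2])/d[2]
def proj(c,p):
    T=np.linalg.inv(np.array(c['world_from_camera']));q=T[:3,:3]@np.array(p)+T[:3,3]
    return c['cx']+c['fx']*q[0]/-q[2], c['cy']-c['fy']*q[1]/-q[2]
def tri(o1,d1,o2,d2):
    A=np.stack([d1,-d2],1);s=np.linalg.lstsq(A,o2-o1,rcond=None)[0]
    a=o1+d1*s[0];b=o2+d2*s[1];return (a+b)/2,np.linalg.norm(a-b)
def cam(n):
    return env.read_camera(n)
E
python3 - <<'E'
from h import *
import pickle
np.set_printoptions(precision=4,suppress=True)
D={}
for n in('scene','top','wrist'):
    if n=='wrist': D['state']=env.get_state()
    c=cam(n);D[n]=c;cv2.imwrite(f'pics/{n}0.png',cv2.resize(c['color'][:,:,::-1],(768,576),interpolation=cv2.INTER_CUBIC))
    print(n,c['fx'],c['fy'],c['cx'],c['cy'],[k for k in c]);print(np.array(c.get('world_from_camera',c.get('hand_eye'))))
pickle.dump(D,open('d0.pkl','wb'))
print(D['state'])
E
```

```text
scene 453.30622672786484 453.30622672786484 262.09301541476736 186.74534199868228 ['color', 'fx', 'fy', 'cx', 'cy', 'world_from_camera']
[[-0.6399 -0.6172  0.4578  1.0005]
 [ 0.7684 -0.5189  0.3746  0.3326]
 [ 0.0063  0.5915  0.8063  0.8599]
 [ 0.      0.      0.      1.    ]]
top 481.2320952014431 481.2320952014431 247.2570987147735 193.95202914417558 ['color', 'fx', 'fy', 'cx', 'cy', 'world_from_camera']
[[ 0.0935  0.9713 -0.2186  0.3643]
 [-0.9956  0.0919 -0.0177 -0.0071]
 [ 0.0029  0.2193  0.9756  1.1024]
 [ 0.      0.      0.      1.    ]]
wrist 297.3186396354542 297.3186396354542 255.03547473867283 194.62740211038272 ['color', 'fx', 'fy', 'cx', 'cy', 'hand_eye']
[[-0.0003  0.9582  0.2861  0.0732]
 [ 1.      0.0001  0.0007  0.0004]
 [ 0.0006  0.2861 -0.9582 -0.1429]
 [ 0.      0.      0.      1.    ]]
{'clock': 0.1, 'joint_pos': array([-1.4066,  0.3139,  0.0451,  1.3036,  0.    ,  1.4312]), 'qvel': array([ 0.0001, -0.0014,  0.0027, -0.0009,  0.0006, -0.002 ]), 'tau': array([  0.0025, -48.1725,  29.9245,   0.0127,  -0.0002,  -0.    ]), 'tcp_pos': array([ 0.1719, -0.5482,  0.2305]), 'orientation': array([-0.0008,  0.9885,  0.1513, -0.    ]), 'wrist_force': array([-0.3815, -0.9594, -0.2846]), 'ft_torque': array([-0.0102, -0.0366, -0.0058]), 'grip_force': 0.0, 'finger_gap': 0.08539472651639303}
```

View pics/scene0.png

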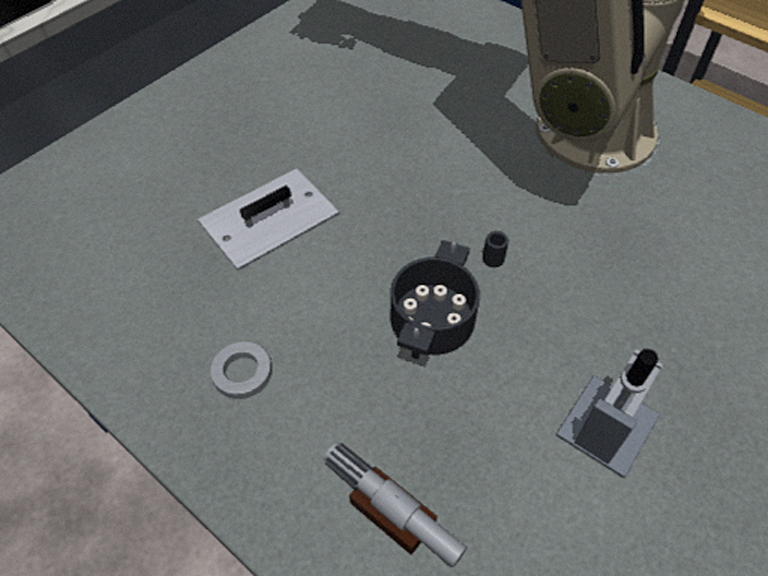

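View pics/top0.png

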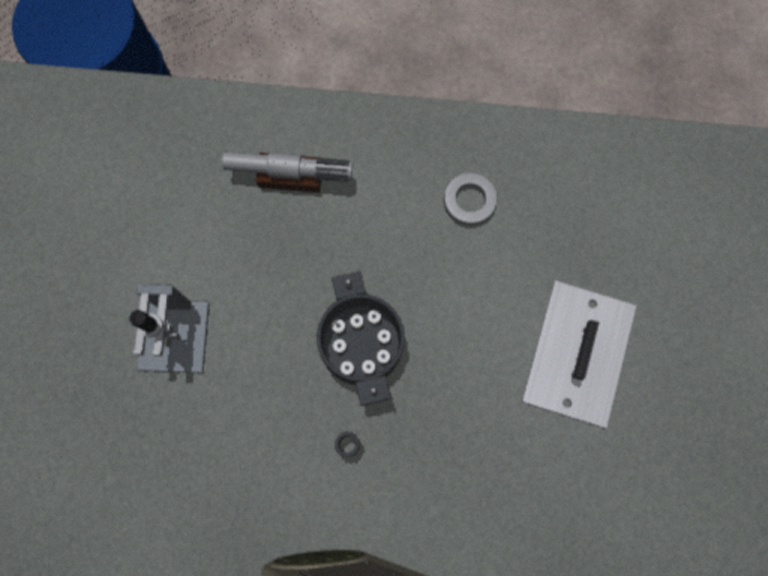

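The scene picture shows the tub at (435,300), the stirrer handle at (645,365) and the cover at (268,215). The top picture shows the pins at about (348,281) and (374,390), the stirrer handle at (143,320), the cover holes at (593,303) and (568,403), and eight beads in the tub.

Run:
```python
from h import *
import pickle
D=pickle.load(open('d0.pkl','rb'))
boxes={'top':[(197,170),(76,180),(343,184)],'scene':[(246,150),(366,220),(130,105)]}
rows=[]
for n in boxes:
    r=[]
    for u,v in boxes[n]:
        im=D[n]['color'][v:v+100,u:u+88,::-1].astype(float); im=255*(im/255)**0.6
        r.append(cv2.resize(im.astype(np.uint8),(264,300),interpolation=cv2.INTER_CUBIC))
    rows.append(np.hstack(r))
cv2.imwrite('pics/m1.png',np.vstack(rows))
# cover in both views
for n in boxes:
    c=D[n];u,v=boxes[n][2];g=cv2.cvtColor(c['color'],cv2.COLOR_RGB2GRAY)
    sub=g[v:v+100,u:u+95]
    m=(sub>150).astype(np.uint8)
    k,l,s,ce=cv2.connectedComponentsWithStats(m);i=1+np.argmax(s[1:,4]);m=(l==i).astype(np.uint8)
    cn=max(cv2.findContours(m,cv2.RETR_EXTERNAL,cv2.CHAIN_APPROX_NONE)[0],key=cv2.contourArea)
    P=np.array([onz(c,p[0]+u,p[1]+v,0.006)[:2] for p in cn[:,0]],np.float32)
    print(n,'cover',cv2.minAreaRect(P))
    hull=np.zeros_like(m);cv2.drawContours(hull,[cn],-1,1,-1)
    hm=((sub<110)&(hull>0)).astype(np.uint8)
    k,l,s,ce=cv2.connectedComponentsWithStats(hm)
    for i in range(1,k):
        if s[i,4]>5: print('dark',ce[i]+[u,v],s[i,4],onz(c,*(ce[i]+[u,v]),0.006)[:2])
```

```text
top cover ((0.5452088713645935, -0.3139827847480774), (0.1291775107383728, 0.19542908668518066), 77.65335083007812)
dark [394.8125 201.8125] 16 [ 0.62372206 -0.33101553]
dark [389.54696133 234.53038674] 362 [ 0.54579672 -0.32101279]
dark [378. 268.] 16 [ 0.4671649  -0.29722113]
scene cover ((0.5459165573120117, -0.31172165274620056), (0.1297067403793335, 0.195774644613266), 77.6941909790039)
dark [177.18895966 136.91932059] 471 [ 0.53382752 -0.32935213]
dark [205.16666667 128.91666667] 12 [ 0.46810601 -0.29449312]
dark [150.72727273 157.81818182] 11 [ 0.62354606 -0.32880704]
```

View pics/m1.png

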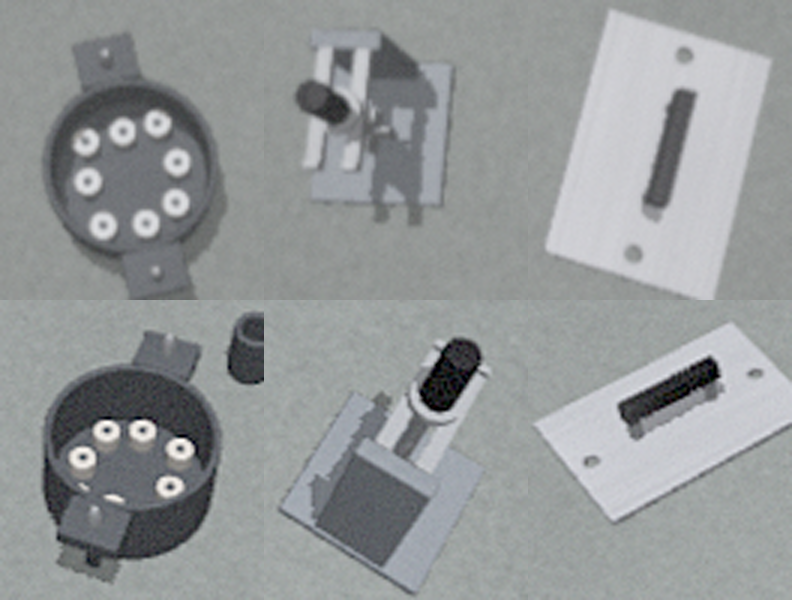

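The montage shows the pin tips at top (104,53) and (156,270) and at scene (170,41) and (96,213), in panel pixels. It also shows the fork prongs and the handle, with the prongs opening downward in the top view, towards the robot.

Run:
```python
from h import *
import pickle
np.set_printoptions(precision=4,suppress=True)
D=pickle.load(open('d0.pkl','rb'));t,s=D['top'],D['scene']
G={n:cv2.cvtColor(D[n]['color'],cv2.COLOR_RGB2GRAY).astype(float) for n in('top','scene')}
def peak(n,u,v,r=3):  # bright spot vs local
    u,v=round(u),round(v);w=G[n][v-r:v+r+1,u-r:u+r+1];w=np.clip(w-np.percentile(w,70),0,None)
    y,x=np.mgrid[-r:r+1,-r:r+1];return u+(x*w).sum()/w.sum(),v+(y*w).sum()/w.sum()
for nm,a,b in(('pinFar',(197+104/3,170+53/3),(246+96/3,150+213/3)),('pinNear',(197+156/3,170+270/3),(246+170/3,150+41/3))):
    a=peak('top',*a);b=peak('scene',*b);print(nm,a,b,tri(*ray(t,*a),*ray(s,*b)),onz(t,*a,.085),onz(s,*b,.085))
# tub rim: dark mask in top
def dark(n,box,th):
    u,v,w,h=box;m=(G[n][v:v+h,u:u+w]<th).astype(np.uint8);k,l,st,ce=cv2.connectedComponentsWithStats(m)
    i=1+np.argmax(st[1:,4]);ys,xs=np.nonzero(l==i);P=np.stack([xs+u,ys+v],1).astype(np.float32);return P
r={}
for n,box in(('top',(82,200,32,30)),('scene',(410,228,35,34))):
    P=dark(n,box,45);r[n]=P.mean(0);print(n,'stirrer handle',len(P),P.mean(0),cv2.minAreaRect(P))
print('handle mid',tri(*ray(t,*r['top']),*ray(s,*r['scene'])))
for n,box in(('top',(385,205,20,50)),('scene',(165,120,35,25))):
    P=dark(n,box,60);r[n]=P.mean(0);print(n,'cover handle',len(P),P.mean(0),cv2.minAreaRect(P))
print('cover handle mid',tri(*ray(t,*r['top']),*ray(s,*r['scene'])))
# prong corners by eye in the top panel: front ends & back ends centre
for q in((312,165),(352,168),(325,48),(362,50)):
    print('prong top',onz(t,76+(q[0]-264)/3,180+q[1]/3,.12))
for q in((443,345),(485,372),(385,440),(425,470)):
    print('prong scene',onz(s,366+(q[0]-264)/3,220+(q[1]-300)/3,.12))
for q in((454,66),(441,207),(310,200)):print('base',onz(t,76+(q[0]-264)/3,180+q[1]/3,.008))
for q in((348,392),(280,510),(414,593),(482,468)):print('base s',onz(s,366+(q[0]-264)/3,220+(q[1]-300)/3,.008))
print('sleeve',onz(t,348/1.5,446/1.5,.04))
```

```text
pinFar (np.float64(231.43225806451613), np.float64(186.98)) (np.float64(277.07768595041324), np.float64(219.74380165289256)) (array([0.6044, 0.0476, 0.0844]), np.float64(0.0011793670794754123)) [0.6046 0.0471 0.085 ] [0.6044 0.0484 0.085 ]
pinNear (np.float64(248.31317365269462), np.float64(259.5556886227545)) (np.float64(303.1956656346749), np.float64(161.67120743034056)) (array([ 0.4509, -0.0027,  0.0864]), np.float64(0.003143050593914036)) [ 0.4518 -0.004   0.085 ] [ 0.4492 -0.0019  0.085 ]
top stirrer handle 149 [ 95.3087 214.1074] ((95.37734985351562, 213.82077026367188), (17.580272674560547, 10.004242897033691), 29.05460548400879)
scene stirrer handle 301 [427.598  244.5781] ((427.4230651855469, 244.61537170410156), (12.480754852294922, 26.07090950012207), 33.690067291259766)
handle mid (array([0.5074, 0.3098, 0.1518]), np.float64(0.0007258386318171956))
top cover handle 246 [390.2642 232.3171] ((389.86297607421875, 233.09365844726562), (6.7779412269592285, 39.04344177246094), 14.470293045043945)
scene cover handle 257 [179.0895 134.1323] ((179.1000213623047, 136.20001220703125), (12.074766159057617, 32.199378967285156), 63.43495178222656)
cover handle mid (array([ 0.5436, -0.3102,  0.039 ]), np.float64(0.006411702796201148))
prong top [0.4686 0.3197 0.12  ]
prong top [0.4691 0.2922 0.12  ]
prong top [0.5504 0.3242 0.12  ]
prong top [0.5515 0.2983 0.12  ]
prong scene [0.4688 0.2967 0.12  ]
prong scene [0.4695 0.3258 0.12  ]
prong scene [0.5505 0.3011 0.12  ]
prong scene [0.5526 0.3289 0.12  ]
base [0.5669 0.2604 0.008 ]
base [0.458  0.2546 0.008 ]
base [0.454  0.3541 0.008 ]
base s [0.4661 0.2579 0.008 ]
base s [0.573 0.268 0.008]
base s [0.5664 0.3642 0.008 ]
base s [0.4585 0.3575 0.008 ]
sleeve [0.3716 0.0236 0.04  ]
```

{"api": "carry_out", "payload": {"series": [{"travel": [1,1,0.2],"delta_rot": [0,0,1],"fingers": -1},{"travel": [1,1,0.2],"delta_rot": [0,0,1],"fingers": -1},{"travel": [1,1,0.2],"delta_rot": [0,0,1],"fingers": -1},{"travel": [1,1,0.2],"delta_rot": [0,0,1],"fingers": -1},{"travel": [1,1,0.2],"delta_rot": [0,0,1],"fingers": -1}], "squeeze": 70}}

```text
clock: 0.78
tcp_pos: [0.2976, -0.4227, 0.2562]
orientation: [-0.0, 0.92, 0.393, 0.0]
wrist_force: [-0.2, 0.7, 0.1]
finger_gap: 0.0856
grip_force: 0.0
```

{"api": "carry_out", "payload": {"series": [{"travel": [1,1,0.2],"delta_rot": [0,0,1],"fingers": -1},{"travel": [1,1,0.2],"delta_rot": [0,0,1],"fingers": -1},{"travel": [1,1,0.2],"delta_rot": [0,0,1],"fingers": -1},{"travel": [1,1,0.2],"delta_rot": [0,0,1],"fingers": -1},{"travel": [1,1,0.2],"delta_rot": [0,0,1],"fingers": -1}]}}

```text
clock: 1.4
tcp_pos: [0.4226, -0.2977, 0.2813]
orientation: [-0.0, 0.794, 0.608, -0.0]
wrist_force: [0.2, -0.2, 0.0]
finger_gap: 0.0853
grip_force: 0.0
```

{"api": "carry_out", "payload": {"series": [{"travel": [0.1,1,0],"delta_rot": [0,0,1],"fingers": -1},{"travel": [0.1,1,0],"delta_rot": [0,0,1],"fingers": -1},{"travel": [0.1,1,0],"delta_rot": [0,0,1],"fingers": -1},{"travel": [0.1,1,0],"delta_rot": [0,0,0],"fingers": -1},{"travel": [0.1,1,0],"delta_rot": [0,0,0],"fingers": -1}]}}

```text
clock: 2.02
tcp_pos: [0.4344, -0.1728, 0.2811]
orientation: [-0.0, 0.695, 0.719, 0.0]
wrist_force: [0.4, 0.5, -0.3]
finger_gap: 0.0856
grip_force: 0.0
```

{"api": "carry_out", "payload": {"series": [{"travel": [0.1,1,0],"delta_rot": [0,0,0],"fingers": -1},{"travel": [0.1,1,0],"delta_rot": [0,0,0],"fingers": -1},{"travel": [0.1,0.5,0],"delta_rot": [0,0,0],"fingers": -1},{"travel": [0,0,0],"delta_rot": [0,0,0],"fingers": -1},{"travel": [0,0,0],"delta_rot": [0,0,0],"fingers": -1}]}}

```text
clock: 2.65
tcp_pos: [0.4421, -0.1118, 0.2812]
orientation: [0.0, 0.695, 0.719, -0.0]
wrist_force: [0.6, -0.9, 0.2]
finger_gap: 0.0854
grip_force: 0.0
```

```bash
cat >> h.py <<'E'
def wcam():
    s=env.get_state();c=cam('wrist')
    T=np.eye(4);T[:3,:3]=R.from_quat(np.roll(s['orientation'],-1)).as_matrix();T[:3,3]=s['tcp_pos']
    c['world_from_camera']=T@np.array(c['hand_eye']);c['state']=s;return c
def fray(c,u,v):
    a,b=(u-c['cx'])/c['fx'],(v-c['cy'])/c['fy'];r=np.hypot(a,b)
    d=np.array([np.sin(r)*a/r,-np.sin(r)*b/r,-np.cos(r)]);T=c['world_from_camera'];return T[:3,3],T[:3,:3]@d
def fz(c,u,v,z):
    o,d=fray(c,u,v);return o+d*(z-o[2])/d[2]
def fproj(c,p):
    T=np.linalg.inv(c['world_from_camera']);q=T[:3,:3]@np.array(p)+T[:3,3]
    th=np.arctan2(np.hypot(q[0],q[1]),-q[2]);k=np.hypot(q[0],q[1])
    return c['cx']+c['fx']*th*q[0]/k, c['cy']-c['fy']*th*q[1]/k
E
python3 - <<'E'
from h import *
import pickle
c=wcam();pickle.dump(c,open('w1.pkl','wb'));cv2.imwrite('pics/w1.png',cv2.resize(c['color'][:,:,::-1],(768,576)))
print(c['world_from_camera'])
for p in((.6044,.0476,.088),(.4509,-.0027,.088),(.5277,.0225,.07)):print(np.array(fproj(c,p))*1.5)
E
```

```text
[[ 9.99475604e-01 -3.10306689e-02 -9.25279780e-03  4.40184191e-01]
 [ 3.23808061e-02  9.57723889e-01  2.85860868e-01 -3.91800818e-02]
 [-8.82845775e-06 -2.86010577e-01  9.58226461e-01  4.24133442e-01]
 [ 0.00000000e+00  0.00000000e+00  0.00000000e+00  1.00000000e+00]]
[592.17242051  73.26790666]
[398.65757158 114.92242064]
[495.26703418  93.34430262]
```

View pics/w1.png

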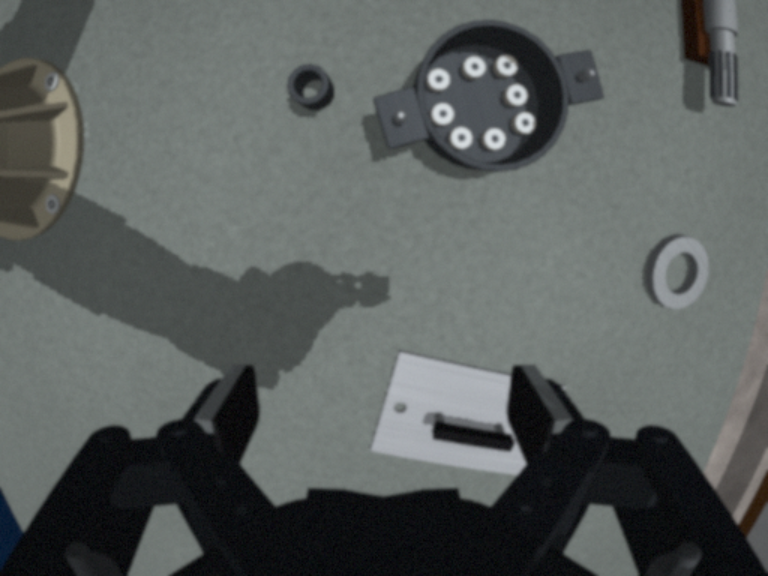

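{"api": "carry_out", "payload": {"series": [{"travel": [0.1,1,0],"delta_rot": [0,0,0],"fingers": -1},{"travel": [0.1,1,0],"delta_rot": [0,0,0],"fingers": -1},{"travel": [0.1,1,0],"delta_rot": [0,0,0],"fingers": -1},{"travel": [0.1,1,0],"delta_rot": [0,0,0],"fingers": -1},{"travel": [0.1,1,0],"delta_rot": [0,0,0],"fingers": -1}]}}

```text
clock: 3.32
tcp_pos: [0.4547, 0.0138, 0.2812]
orientation: [0.0, 0.696, 0.718, -0.0]
wrist_force: [-0.4, -0.2, 0.7]
finger_gap: 0.0853
grip_force: 0.0
```

{"api": "carry_out", "payload": {"series": [{"travel": [0.1,1,0],"delta_rot": [0,0,0],"fingers": -1},{"travel": [0.1,1,0],"delta_rot": [0,0,0],"fingers": -1},{"travel": [0.1,1,0],"delta_rot": [0,0,0],"fingers": -1},{"travel": [0.1,1,0],"delta_rot": [0,0,0],"fingers": -1},{"travel": [0.1,1,0],"delta_rot": [0,0,0],"fingers": -1}]}}

```text
clock: 3.95
tcp_pos: [0.4675, 0.1388, 0.2812]
orientation: [0.0, 0.696, 0.718, -0.0]
wrist_force: [0.6, -0.3, -0.3]
finger_gap: 0.0854
grip_force: 0.0
```

{"api": "carry_out", "payload": {"series": [{"travel": [0.1,1,0],"delta_rot": [0,0,0],"fingers": -1},{"travel": [0.1,0.8,0],"delta_rot": [0,0,0],"fingers": -1},{"travel": [0.1,0.5,0],"delta_rot": [0,0,0],"fingers": -1},{"travel": [0,0,0],"delta_rot": [0,0,0],"fingers": -1}]}}

```text
clock: 4.45
tcp_pos: [0.4749, 0.1963, 0.2811]
orientation: [0.0, 0.695, 0.719, -0.0]
wrist_force: [-0.0, -0.0, 0.3]
finger_gap: 0.0852
grip_force: 0.0
```

The wrist picture shows the pin tips at about (592,73) and (399,117), against predictions of (592,73) and (399,115), so the tub pose is confirmed to about 1–2 mm. Next is the stand.

Run:
```python
from h import *
import pickle
c=wcam();pickle.dump(c,open('w2.pkl','wb'));im=c['color'][:,:,::-1].copy()
pts=[(.5074,.3098,.181),(.5074,.3098,.12),(.5074+.0389*-1,.3098-.0023,.12)]
for p in pts:
    q=np.array(fproj(c,p));print(q)
q=np.array(fproj(c,pts[0])).astype(int);u0=max(q[0]-75,0);v0=max(q[1]-40,0);print(u0,v0)
cr=im[v0:v0+120,u0:u0+150];cr=(255*(cr/255.)**.6).astype(np.uint8)
cv2.imwrite('pics/w2.png',cv2.resize(cr,None,fx=5,fy=5,interpolation=cv2.INTER_CUBIC))
```

```text
[299.53656414  61.18014826]
[290.70738975  70.34207016]
[251.95712314  70.73971473]
224 21
```

View pics/w2.png

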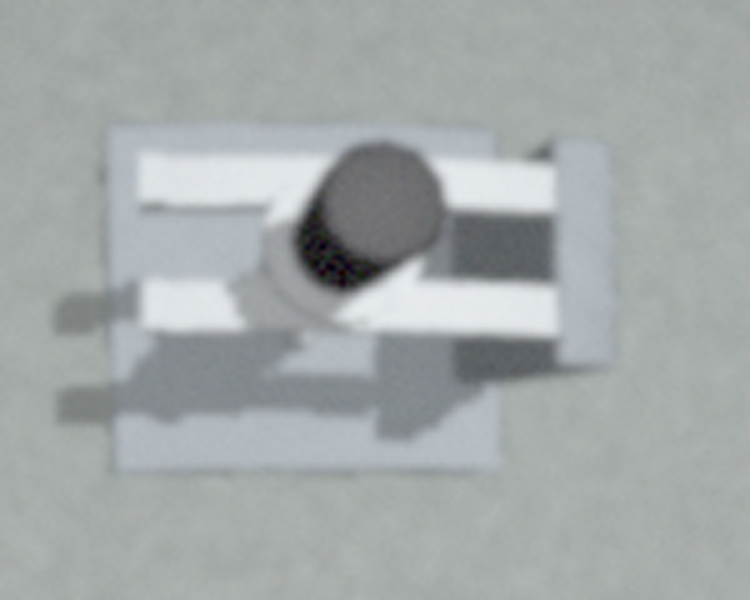

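The crop shows the handle's top disc centred at (383,200), 1 px from its prediction. The prongs' front ends are at (140,180) and (143,305), and their back ends at (556,187) and (556,308).

Run:
```python
from h import *
import pickle
np.set_printoptions(precision=4,suppress=True)
c=pickle.load(open('w2.pkl','rb'));f=lambda q:(224+q[0]/5-.4,21+q[1]/5-.4)
print('handle top',fz(c,*f((383,200)),.181))
P=[fz(c,*f(q),.12) for q in((140,180),(143,305),(556,187),(556,308))]
for p in P:print(p)
a=(P[0]+P[1])/2;b=(P[2]+P[3])/2;d=(b-a)[:2];print(a,b,np.linalg.norm(d),np.arctan2(d[1],d[0]))
u=d/np.linalg.norm(d);print('seat',a[:2]+u*39,b[:2]-u*.045, a[:2]+u*.039)
t=pickle.load(open('d0.pkl','rb'))['top'];o1,d1=ray(t,76+46/3,180+95/3);print('tri top',tri(o1,d1,*fray(c,*f((383,200)))))
```

```text
handle top [0.5079 0.3103 0.181 ]
[0.4677 0.3223 0.12  ]
[0.4691 0.2963 0.12  ]
[0.5527 0.327  0.12  ]
[0.5536 0.3012 0.12  ]
[0.4684 0.3093 0.12  ] [0.5532 0.3141 0.12  ] 0.08494675438973184 0.05712416924576234
seat [39.4048  2.5359] [0.5083 0.3116] [0.5073 0.3115]
tri top (array([0.5094, 0.3125, 0.1685]), np.float64(0.0006647523827898719))
```

{"api": "carry_out", "payload": {"series": [{"travel": [0.265,0.91,0],"delta_rot": [0,0,0],"fingers": -1},{"travel": [0.265,0.91,0],"delta_rot": [0,0,0],"fingers": -1},{"travel": [0.265,0.91,0],"delta_rot": [0,0,0],"fingers": -1},{"travel": [0.265,0.91,0],"delta_rot": [0,0,0],"fingers": -1},{"travel": [0.265,0.91,0],"delta_rot": [0,0,0],"fingers": -1}]}}

```text
clock: 5.12
tcp_pos: [0.5081, 0.3096, 0.2814]
orientation: [0.0, 0.696, 0.718, -0.0]
wrist_force: [0.7, -0.0, 0.5]
finger_gap: 0.0856
grip_force: 0.0
```

{"api": "carry_out", "payload": {"series": [{"travel": [0,0,-0.96],"delta_rot": [0,0,0],"fingers": -1},{"travel": [0,0,-0.96],"delta_rot": [0,0,0],"fingers": -1},{"travel": [0,0,-0.96],"delta_rot": [0,0,0],"fingers": -0.6},{"travel": [0,0,-0.96],"delta_rot": [0,0,0],"fingers": -0.4},{"travel": [0,0,-0.96],"delta_rot": [0,0,0],"fingers": -0.2}]}}

```text
clock: 5.75
tcp_pos: [0.5079, 0.3089, 0.1607]
orientation: [0.0, 0.696, 0.718, -0.0]
wrist_force: [0.2, 0.5, -1.5]
finger_gap: 0.0514
grip_force: 0.0
```

{"api": "carry_out", "payload": {"series": [{"travel": [0,0,-0.96],"delta_rot": [0,0,0],"fingers": -0.1},{"travel": [0,0,0],"delta_rot": [0,0,0],"fingers": 0},{"travel": [0,0,0],"delta_rot": [0,0,0],"fingers": 0.2},{"travel": [0,0,0],"delta_rot": [0,0,0],"fingers": 0.4},{"travel": [0,0,0],"delta_rot": [0,0,0],"fingers": 1}]}}

```text
clock: 6.38
tcp_pos: [0.5083, 0.3102, 0.1388]
orientation: [0.001, 0.695, 0.719, 0.001]
wrist_force: [-0.9, -1.2, 5.7]
finger_gap: 0.0203
grip_force: 68.1
```

{"api": "carry_out", "payload": {"series": [{"travel": [0,0,0],"delta_rot": [0,0,0],"fingers": 1},{"travel": [0,0,0],"delta_rot": [0,0,0],"fingers": 1},{"travel": [0,0,0],"delta_rot": [0,0,0],"fingers": 1}]}}

```text
clock: 6.75
tcp_pos: [0.5083, 0.3102, 0.1389]
orientation: [0.001, 0.695, 0.719, 0.001]
wrist_force: [-0.8, -1.0, 6.1]
finger_gap: 0.0204
grip_force: 68.1
```

{"api": "carry_out", "payload": {"series": [{"travel": [0,0,0.3],"delta_rot": [0,0,0],"fingers": 1},{"travel": [0,0,0.4],"delta_rot": [0,0,0],"fingers": 1},{"travel": [0,0,0],"delta_rot": [0,0,0],"fingers": 1}]}}

```text
clock: 7.12
tcp_pos: [0.5083, 0.3104, 0.1559]
orientation: [0.0, 0.695, 0.719, 0.001]
wrist_force: [0.2, -0.1, -1.4]
finger_gap: 0.0205
grip_force: 68.4
```

Run:
```python
from h import *
import pickle
t=cam('top');s=cam('scene');print(env.get_state()['tcp_pos'],env.get_state()['wrist_force'])
a=t['color'][195:235,78:128,::-1];b=s['color'][220:275,400:460,::-1]
cv2.imwrite('pics/m2.png',np.hstack([cv2.resize(a,(390,312),interpolation=cv2.INTER_CUBIC),cv2.resize(b,(340,312),interpolation=cv2.INTER_CUBIC)]))
```

```text
[0.50769341 0.31010091 0.15486009] [ 0.39820638  0.14193018 -2.14906374]
```

View pics/m2.png

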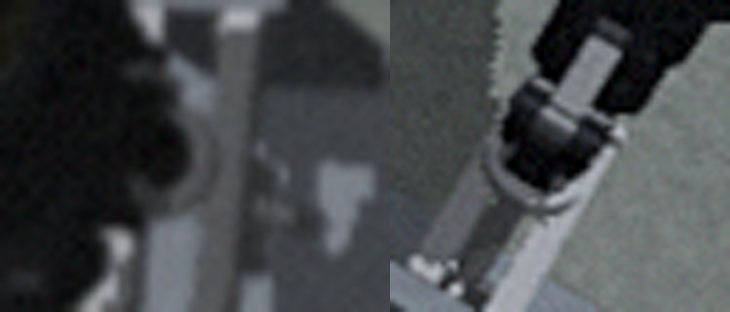

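The picture shows the collar clear of the prongs in the scene view, held by the fingers. Next I carry it out through the front.

{"api": "carry_out", "payload": {"series": [{"travel": [-0.5,-0.03,0],"delta_rot": [0,0,0],"fingers": 1},{"travel": [-0.9,-0.05,0],"delta_rot": [0,0,0],"fingers": 1},{"travel": [-0.9,-0.05,0],"delta_rot": [0,0,0],"fingers": 1},{"travel": [-0.9,-0.05,0],"delta_rot": [0,0,0],"fingers": 1},{"travel": [-0.8,-0.05,0],"delta_rot": [0,0,0],"fingers": 1}]}}

```text
clock: 7.85
tcp_pos: [0.4056, 0.3039, 0.1544]
orientation: [-0.0, 0.695, 0.719, -0.001]
wrist_force: [0.2, -0.0, -2.4]
finger_gap: 0.0204
grip_force: 68.5
```

{"api": "carry_out", "payload": {"series": [{"travel": [0,0,0.8],"delta_rot": [0,0,0],"fingers": 1},{"travel": [0,0,0.8],"delta_rot": [0,0,0],"fingers": 1},{"travel": [0,0,0.8],"delta_rot": [0,0,0],"fingers": 1},{"travel": [0,0,0.8],"delta_rot": [0,0,0],"fingers": 1},{"travel": [0.4,-0.94,0],"delta_rot": [0,0,0],"fingers": 1}]}}

```text
clock: 8.48
tcp_pos: [0.4172, 0.2817, 0.2363]
orientation: [0.0, 0.694, 0.72, 0.001]
wrist_force: [-0.2, -0.4, -1.9]
finger_gap: 0.0208
grip_force: 68.6
```

{"api": "carry_out", "payload": {"series": [{"travel": [0.4,-0.94,0],"delta_rot": [0,0,0],"fingers": 1},{"travel": [0.4,-0.94,0],"delta_rot": [0,0,0],"fingers": 1},{"travel": [0.4,-0.94,0],"delta_rot": [0,0,0],"fingers": 1},{"travel": [0.4,-0.94,0],"delta_rot": [0,0,0],"fingers": 1},{"travel": [0.4,-0.94,0],"delta_rot": [0,0,0],"fingers": 1}]}}

```text
clock: 9.1
tcp_pos: [0.4667, 0.1626, 0.2345]
orientation: [-0.0, 0.695, 0.719, -0.0]
wrist_force: [0.6, 0.7, -3.0]
finger_gap: 0.0205
grip_force: 68.6
```

{"api": "carry_out", "payload": {"series": [{"travel": [0.4,-0.94,0],"delta_rot": [0,0,0],"fingers": 1},{"travel": [0.4,-0.94,0],"delta_rot": [0,0,0],"fingers": 1},{"travel": [0.4,-0.94,0],"delta_rot": [0,0,0],"fingers": 1},{"travel": [0.4,-0.94,0],"delta_rot": [0,0,0],"fingers": 1},{"travel": [0.4,-0.94,0],"delta_rot": [0,0,0],"fingers": 1}]}}

```text
clock: 9.72
tcp_pos: [0.5168, 0.0454, 0.2344]
orientation: [-0.0, 0.695, 0.719, -0.0]
wrist_force: [0.2, -0.0, -1.0]
finger_gap: 0.0206
grip_force: 68.6
```

{"api": "carry_out", "payload": {"series": [{"travel": [0.3,-0.7,0],"delta_rot": [0,0,0],"fingers": 1},{"travel": [0,0,0],"delta_rot": [0,0,0],"fingers": 1}]}}

```text
clock: 9.98
tcp_pos: [0.525, 0.0275, 0.2345]
orientation: [-0.0, 0.696, 0.718, -0.0]
wrist_force: [0.9, -0.2, -1.6]
finger_gap: 0.0205
grip_force: 68.6
```

Run:
```python
from h import *
import pickle
np.set_printoptions(precision=4,suppress=True)
t=pickle.load(open('d0.pkl','rb'))['top'];w1=pickle.load(open('w1.pkl','rb'))
for nm,c,f,(u,v,w,h) in(('top',t,onz,(205,195,70,70)),('w1',w1,fz,(275,30,90,75))):
    m=(cv2.cvtColor(c['color'],cv2.COLOR_RGB2GRAY)[v:v+h,u:u+w]>150).astype(np.uint8)
    k,l,st,ce=cv2.connectedComponentsWithStats(m);B=[]
    for i in range(1,k):
        if st[i,4]>20:
            p=f(c,*(ce[i]+[u,v]),.022)[:2];B.append(p);print(nm,st[i,4],p-[.5277,.0225],np.linalg.norm(p-[.5277,.0225]))
s=env.get_state();print(s['tcp_pos'],s['orientation'],s['clock'])
c=cam('scene');cv2.imwrite('pics/s3.png',cv2.resize(c['color'][95:255,230:390,::-1],(560,560),interpolation=cv2.INTER_CUBIC))
print(proj(c,[.5277,.0225,.115]),proj(c,[.5277,.0225,.215]))
```

```text
top 41 [ 0.0401 -0.0178] 0.04383622615339771
top 46 [0.031  0.0079] 0.03201717423228899
top 33 [0.0199 0.0334] 0.03889249628589903
top 46 [ 0.0121 -0.0349] 0.036890853769447556
top 45 [-0.0084  0.0305] 0.031621227940256666
top 46 [-0.0185 -0.0372] 0.041499612608464735
top 47 [-0.0362 -0.0163] 0.039677099590683176
top 49 [-0.0408  0.0158] 0.04376890685798588
w1 139 [-0.0081  0.0323] 0.033348893588337446
w1 105 [0.0207 0.0358] 0.04134416869642171
w1 143 [-0.0404  0.0177] 0.04406295759941543
w1 130 [0.0316 0.0099] 0.0331284807635944
w1 153 [-0.036  -0.0142] 0.03867587442821429
w1 123 [ 0.0405 -0.0155] 0.04334331245961812
w1 147 [-0.0183 -0.035 ] 0.03950835681273402
w1 141 [ 0.0125 -0.0335] 0.03577773983682111
[0.525  0.0275 0.2345] [-0.0002  0.696   0.7181 -0.0001] 9.975
(np.float64(291.0295744028809), np.float64(180.86453343761508)) (np.float64(294.1023274693281), np.float64(148.85820765692193))
```

View pics/s3.png

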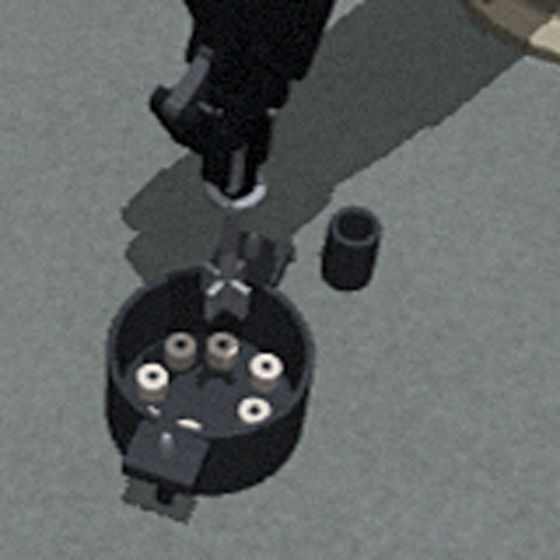

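The picture shows the stirrer hanging straight. The collar is at about (235,190) in the crop, which matches the TCP axis, and the paddle is over the tub. Now I centre it and lower it.

{"api": "carry_out", "payload": {"series": [{"travel": [0.03,-0.28,0],"delta_rot": [0,0,0],"fingers": 1},{"travel": [0,0,-0.8],"delta_rot": [0,0,0],"fingers": 1},{"travel": [0,0,-0.8],"delta_rot": [0,0,0],"fingers": 1},{"travel": [0,0,-0.8],"delta_rot": [0,0,0],"fingers": 1},{"travel": [0,0,-0.8],"delta_rot": [0,0,0],"fingers": 1}]}}

```text
clock: 10.65
tcp_pos: [0.5256, 0.0217, 0.1543]
orientation: [0.0, 0.695, 0.719, 0.0]
wrist_force: [-0.1, 0.6, -1.4]
finger_gap: 0.0202
grip_force: 68.6
```

{"api": "carry_out", "payload": {"series": [{"travel": [0,0,-0.5],"delta_rot": [0,0,0],"fingers": 1},{"travel": [0,0,-0.4],"delta_rot": [0,0,0],"fingers": 1},{"travel": [0,0,0],"delta_rot": [0,0,0],"fingers": 1}]}}

```text
clock: 11.02
tcp_pos: [0.5255, 0.0214, 0.1319]
orientation: [-0.0, 0.695, 0.719, -0.0]
wrist_force: [0.9, -0.5, -1.4]
finger_gap: 0.0206
grip_force: 68.6
```

{"api": "carry_out", "payload": {"series": [{"travel": [0.37,0.02,0],"delta_rot": [0,0,0],"fingers": 1},{"travel": [0.37,0.02,0],"delta_rot": [0,0,0],"fingers": 1},{"travel": [-0.19,0.47,0],"delta_rot": [0,0,0],"fingers": 1},{"travel": [-0.47,0.19,0],"delta_rot": [0,0,0],"fingers": 1},{"travel": [-0.47,-0.19,0],"delta_rot": [0,0,0],"fingers": 1}]}}

```text
clock: 11.65
tcp_pos: [0.5146, 0.0348, 0.1322]
orientation: [-0.0, 0.695, 0.719, -0.0]
wrist_force: [-0.2, 0.3, -2.6]
finger_gap: 0.0208
grip_force: 68.8
```

{"api": "carry_out", "payload": {"series": [{"travel": [-0.19,-0.47,0],"delta_rot": [0,0,0],"fingers": 1},{"travel": [0.19,-0.47,0],"delta_rot": [0,0,0],"fingers": 1},{"travel": [0.47,-0.19,0],"delta_rot": [0,0,0],"fingers": 1},{"travel": [0.47,0.19,0],"delta_rot": [0,0,0],"fingers": 1},{"travel": [0.19,0.47,0],"delta_rot": [0,0,0],"fingers": 1}]}}

```text
clock: 12.28
tcp_pos: [0.5459, 0.0224, 0.1322]
orientation: [0.0, 0.696, 0.718, 0.0]
wrist_force: [0.1, 0.2, -1.4]
finger_gap: 0.0203
grip_force: 68.7
```

{"api": "carry_out", "payload": {"series": [{"travel": [0.2,0.5,0],"delta_rot": [0,0,0],"fingers": 1},{"travel": [-0.37,0.37,0],"delta_rot": [0,0,0],"fingers": 1},{"travel": [-0.5,0.13,0],"delta_rot": [0,0,0],"fingers": 1},{"travel": [-0.5,-0.13,0],"delta_rot": [0,0,0],"fingers": 1},{"travel": [-0.37,-0.37,0],"delta_rot": [0,0,0],"fingers": 1}]}}

```text
clock: 12.9
tcp_pos: [0.5065, 0.0348, 0.133]
orientation: [0.001, 0.695, 0.719, 0.002]
wrist_force: [7.3, -0.1, -2.5]
finger_gap: 0.0204
grip_force: 69.1
```

Run:
```python
from h import *
s=env.get_state();print(s['tcp_pos']-[.5277,.0225,0],s['wrist_force'],s['finger_gap'])
c=cam('scene');t=cam('top')
cv2.imwrite('pics/s4.png',np.hstack([cv2.resize(c['color'][130:250,240:340,::-1],(400,480),interpolation=cv2.INTER_CUBIC),cv2.resize(t['color'][170:290,190:290,::-1],(400,480),interpolation=cv2.INTER_CUBIC)]))
```

```text
[-0.0212096   0.01232163  0.13304097] [ 7.33971058 -0.11512684 -2.47519353] 0.02036258009998507
```

View pics/s4.png

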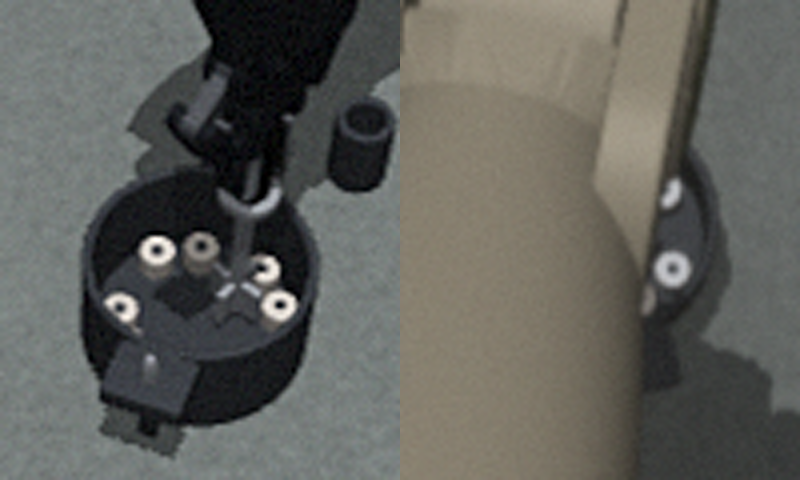

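The scene view shows the paddle at about (238,290) among upright beads, pushing two to its right. The force is a modest 7 N, so I continue.

{"api": "carry_out", "payload": {"series": [{"travel": [-0.13,-0.5,0],"delta_rot": [0,0,0],"fingers": 1},{"travel": [0.13,-0.5,0],"delta_rot": [0,0,0],"fingers": 1},{"travel": [0.37,-0.37,0],"delta_rot": [0,0,0],"fingers": 1},{"travel": [0.5,-0.13,0],"delta_rot": [0,0,0],"fingers": 1},{"travel": [0.5,0.13,0],"delta_rot": [0,0,0],"fingers": 1}]}}

```text
clock: 13.62
tcp_pos: [0.5408, -0.0, 0.1319]
orientation: [-0.0, 0.696, 0.718, -0.0]
wrist_force: [-1.5, 0.5, -0.7]
finger_gap: 0.0201
grip_force: 69.2
```

{"api": "carry_out", "payload": {"series": [{"travel": [0.37,0.37,0],"delta_rot": [0,0,0],"fingers": 1},{"travel": [0.13,0.5,0],"delta_rot": [0,0,0],"fingers": 1},{"travel": [-0.13,0.5,0],"delta_rot": [0,0,0],"fingers": 1},{"travel": [-0.37,0.37,0],"delta_rot": [0,0,0],"fingers": 1},{"travel": [-0.5,0.13,0],"delta_rot": [0,0,0],"fingers": 1}]}}

```text
clock: 14.25
tcp_pos: [0.5274, 0.0472, 0.1328]
orientation: [0.002, 0.695, 0.719, -0.0]
wrist_force: [0.3, -4.4, -1.0]
finger_gap: 0.0206
grip_force: 69.3
```

{"api": "carry_out", "payload": {"series": [{"travel": [-0.5,-0.13,0],"delta_rot": [0,0,0],"fingers": 1},{"travel": [-0.37,-0.37,0],"delta_rot": [0,0,0],"fingers": 1},{"travel": [-0.13,-0.5,0],"delta_rot": [0,0,0],"fingers": 1},{"travel": [0.13,-0.5,0],"delta_rot": [0,0,0],"fingers": 1},{"travel": [0.37,-0.37,0],"delta_rot": [0,0,0],"fingers": 1}]}}

```text
clock: 14.88
tcp_pos: [0.5151, -0.0006, 0.1324]
orientation: [-0.0, 0.696, 0.718, -0.0]
wrist_force: [0.6, 2.9, -1.0]
finger_gap: 0.0204
grip_force: 69.2
```

{"api": "carry_out", "payload": {"series": [{"travel": [0.5,-0.4,0],"delta_rot": [0,0,0],"fingers": 1},{"travel": [0.66,0.18,0],"delta_rot": [0,0,0],"fingers": 1},{"travel": [0.48,0.48,0],"delta_rot": [0,0,0],"fingers": 1},{"travel": [0.18,0.66,0],"delta_rot": [0,0,0],"fingers": 1},{"travel": [-0.18,0.66,0],"delta_rot": [0,0,0],"fingers": 1}]}}

```text
clock: 15.5
tcp_pos: [0.5562, 0.04, 0.1317]
orientation: [0.001, 0.695, 0.719, -0.001]
wrist_force: [-0.7, -6.5, 0.3]
finger_gap: 0.0204
grip_force: 70.0
```

{"api": "carry_out", "payload": {"series": [{"travel": [-0.48,0.48,0],"delta_rot": [0,0,0],"fingers": 1},{"travel": [-0.66,0.18,0],"delta_rot": [0,0,0],"fingers": 1},{"travel": [-0.66,-0.18,0],"delta_rot": [0,0,0],"fingers": 1},{"travel": [-0.48,-0.48,0],"delta_rot": [0,0,0],"fingers": 1},{"travel": [-0.18,-0.66,0],"delta_rot": [0,0,0],"fingers": 1}]}}

```text
clock: 16.12
tcp_pos: [0.4952, 0.024, 0.1332]
orientation: [0.001, 0.695, 0.719, 0.002]
wrist_force: [5.9, 6.2, -0.7]
finger_gap: 0.0207
grip_force: 69.7
```

{"api": "carry_out", "payload": {"series": [{"travel": [0.18,-0.66,0],"delta_rot": [0,0,0],"fingers": 1},{"travel": [0.48,-0.48,0],"delta_rot": [0,0,0],"fingers": 1},{"travel": [0.66,-0.18,0],"delta_rot": [0,0,0],"fingers": 1}]}}

```text
clock: 16.5
tcp_pos: [0.5281, -0.0109, 0.1319]
orientation: [-0.0, 0.696, 0.718, -0.0]
wrist_force: [1.1, 0.3, -1.6]
finger_gap: 0.0203
grip_force: 69.4
```

Forces are low, so two more turns close to the wall, at R ≈ 36 mm.

{"api": "carry_out", "payload": {"series": [{"travel": [0.72,0.08,0],"delta_rot": [0,0,0],"fingers": 1},{"travel": [0.53,0.53,0],"delta_rot": [0,0,0],"fingers": 1},{"travel": [0.2,0.72,0],"delta_rot": [0,0,0],"fingers": 1},{"travel": [-0.2,0.72,0],"delta_rot": [0,0,0],"fingers": 1},{"travel": [-0.53,0.53,0],"delta_rot": [0,0,0],"fingers": 1}]}}

```text
clock: 17.12
tcp_pos: [0.5446, 0.0548, 0.132]
orientation: [0.001, 0.695, 0.719, -0.002]
wrist_force: [-4.0, -7.0, -1.5]
finger_gap: 0.0204
grip_force: 69.7
```

{"api": "carry_out", "payload": {"series": [{"travel": [-0.72,0.2,0],"delta_rot": [0,0,0],"fingers": 1},{"travel": [-0.72,-0.2,0],"delta_rot": [0,0,0],"fingers": 1},{"travel": [-0.53,-0.53,0],"delta_rot": [0,0,0],"fingers": 1},{"travel": [-0.2,-0.72,0],"delta_rot": [0,0,0],"fingers": 1},{"travel": [0.2,-0.72,0],"delta_rot": [0,0,0],"fingers": 1}]}}

```text
clock: 17.75
tcp_pos: [0.496, 0.0067, 0.133]
orientation: [-0.001, 0.695, 0.719, 0.002]
wrist_force: [1.1, 3.2, -0.2]
finger_gap: 0.0206
grip_force: 69.6
```

{"api": "carry_out", "payload": {"series": [{"travel": [0.53,-0.53,0],"delta_rot": [0,0,0],"fingers": 1},{"travel": [0.72,-0.2,0],"delta_rot": [0,0,0],"fingers": 1},{"travel": [0.72,0.2,0],"delta_rot": [0,0,0],"fingers": 1},{"travel": [0.53,0.53,0],"delta_rot": [0,0,0],"fingers": 1},{"travel": [0.2,0.72,0],"delta_rot": [0,0,0],"fingers": 1}]}}

```text
clock: 18.38
tcp_pos: [0.5622, 0.0234, 0.1303]
orientation: [-0.002, 0.696, 0.718, -0.003]
wrist_force: [0.9, -0.8, -2.5]
finger_gap: 0.0206
grip_force: 69.6
```

{"api": "carry_out", "payload": {"series": [{"travel": [-0.2,0.72,0],"delta_rot": [0,0,0],"fingers": 1},{"travel": [-0.53,0.53,0],"delta_rot": [0,0,0],"fingers": 1},{"travel": [-0.72,0.2,0],"delta_rot": [0,0,0],"fingers": 1},{"travel": [-0.72,-0.2,0],"delta_rot": [0,0,0],"fingers": 1},{"travel": [-0.53,-0.53,0],"delta_rot": [0,0,0],"fingers": 1}]}}

```text
clock: 19.0
tcp_pos: [0.5021, 0.0423, 0.1352]
orientation: [0.006, 0.695, 0.719, 0.005]
wrist_force: [17.2, 0.0, -2.7]
finger_gap: 0.0204
grip_force: 77.0
```

{"api": "carry_out", "payload": {"series": [{"travel": [-0.2,-0.72,0],"delta_rot": [0,0,0],"fingers": 1},{"travel": [0.2,-0.72,0],"delta_rot": [0,0,0],"fingers": 1},{"travel": [0.53,-0.53,0],"delta_rot": [0,0,0],"fingers": 1},{"travel": [0.72,-0.2,0],"delta_rot": [0,0,0],"fingers": 1},{"travel": [0.72,0.2,0],"delta_rot": [0,0,0],"fingers": 1}]}}

```text
clock: 19.62
tcp_pos: [0.5443, -0.0075, 0.1313]
orientation: [-0.002, 0.696, 0.718, -0.001]
wrist_force: [-1.3, 2.0, -1.3]
finger_gap: 0.0205
grip_force: 69.6
```

{"api": "carry_out", "payload": {"series": [{"travel": [0.53,0.53,0],"delta_rot": [0,0,0],"fingers": 1},{"travel": [-0.3,0.3,0],"delta_rot": [0,0,0],"fingers": 1},{"travel": [-0.8,0.3,0],"delta_rot": [0,0,0],"fingers": 1},{"travel": [0,0,0],"delta_rot": [0,0,0],"fingers": 1}]}}

```text
clock: 20.12
tcp_pos: [0.53, 0.0213, 0.1319]
orientation: [-0.0, 0.695, 0.719, -0.001]
wrist_force: [0.6, -0.2, -1.0]
finger_gap: 0.0201
grip_force: 69.6
```

Run:
```python
from h import *
import pickle
s=env.get_state();print(s['tcp_pos']-[.5277,.0225,0],s['wrist_force'],s['finger_gap'])
c=cam('scene');t=cam('top');w=wcam()
cv2.imwrite('pics/s5.png',np.hstack([cv2.resize(c['color'][130:250,240:340,::-1],(400,480),interpolation=cv2.INTER_CUBIC),cv2.resize(w['color'][110:290,180:330,::-1],(400,480),interpolation=cv2.INTER_CUBIC)]))
```

```text
[ 0.00233103 -0.00120758  0.13194067] [ 0.5802208  -0.17598052 -1.01445226] 0.020090038666237767
```

View pics/s5.png

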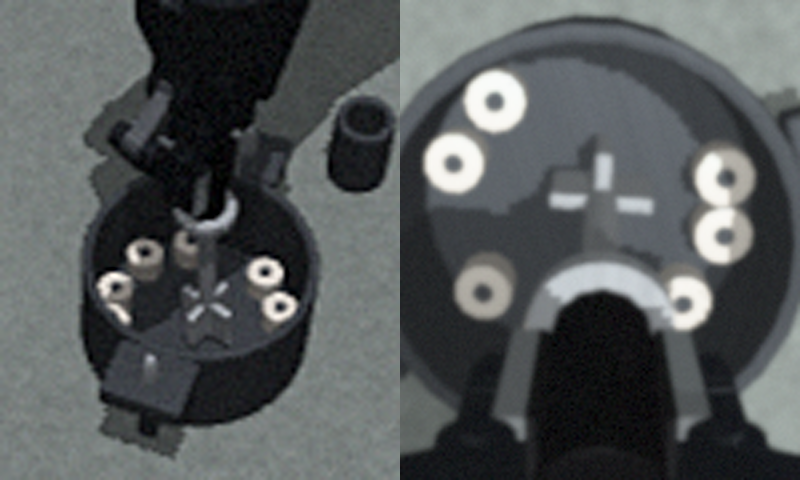

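The picture shows the beads upright and bunched at the wall, far from their first ring, with the paddle free near the centre. I lift it out and carry it to the front of the fork.

{"api": "carry_out", "payload": {"series": [{"travel": [0,0,0.7],"delta_rot": [0,0,0],"fingers": 1},{"travel": [0,0,0.9],"delta_rot": [0,0,0],"fingers": 1},{"travel": [0,0,0.9],"delta_rot": [0,0,0],"fingers": 1},{"travel": [0,0,0.9],"delta_rot": [0,0,0],"fingers": 1},{"travel": [0,0,0.8],"delta_rot": [0,0,0],"fingers": 1}]}}

```text
clock: 20.9
tcp_pos: [0.5324, 0.0203, 0.2384]
orientation: [0.001, 0.696, 0.718, 0.0]
wrist_force: [0.0, -0.0, -2.5]
finger_gap: 0.0203
grip_force: 69.5
```

{"api": "carry_out", "payload": {"series": [{"travel": [-0.41,0.94,0],"delta_rot": [0,0,0],"fingers": 1},{"travel": [-0.41,0.94,0],"delta_rot": [0,0,0],"fingers": 1},{"travel": [-0.41,0.94,0],"delta_rot": [0,0,0],"fingers": 1},{"travel": [-0.41,0.94,0],"delta_rot": [0,0,0],"fingers": 1},{"travel": [-0.41,0.94,0],"delta_rot": [0,0,0],"fingers": 1}]}}

```text
clock: 21.52
tcp_pos: [0.4807, 0.1388, 0.2375]
orientation: [0.0, 0.696, 0.718, 0.0]
wrist_force: [0.3, -0.1, -0.9]
finger_gap: 0.02
grip_force: 69.7
```

{"api": "carry_out", "payload": {"series": [{"travel": [-0.41,0.94,0],"delta_rot": [0,0,0],"fingers": 1},{"travel": [-0.41,0.94,0],"delta_rot": [0,0,0],"fingers": 1},{"travel": [-0.41,0.94,0],"delta_rot": [0,0,0],"fingers": 1},{"travel": [-0.41,0.94,0],"delta_rot": [0,0,0],"fingers": 1},{"travel": [-0.41,0.94,0],"delta_rot": [0,0,0],"fingers": 1}]}}

```text
clock: 22.15
tcp_pos: [0.4295, 0.2565, 0.2375]
orientation: [0.0, 0.696, 0.718, 0.0]
wrist_force: [0.2, 0.2, -1.4]
finger_gap: 0.0203
grip_force: 69.7
```

{"api": "carry_out", "payload": {"series": [{"travel": [-0.41,0.94,0],"delta_rot": [0,0,0],"fingers": 1},{"travel": [-0.41,0.94,-0.7],"delta_rot": [0,0,0],"fingers": 1},{"travel": [0,0,-0.9],"delta_rot": [0,0,0],"fingers": 1},{"travel": [0,0,-0.8],"delta_rot": [0,0,0],"fingers": 1},{"travel": [0,0,-0.7],"delta_rot": [0,0,0],"fingers": 1}]}}

```text
clock: 22.78
tcp_pos: [0.4091, 0.303, 0.1592]
orientation: [0.0, 0.695, 0.719, 0.0]
wrist_force: [0.3, 0.9, -1.3]
finger_gap: 0.0202
grip_force: 69.7
```

Run:
```python
from h import *
s=env.get_state();p=s['tcp_pos'];print(p,s['orientation'],s['wrist_force'],s['finger_gap'])
c=cam('scene')
for z in(.100,.106):print(proj(c,[p[0],p[1],p[2]-.119+z]))
print('lip',proj(c,[.469,.309,.125]))
cv2.imwrite('pics/s6.png',cv2.resize(c['color'][170:290,370:490,::-1],(600,600),interpolation=cv2.INTER_CUBIC))
```

```text
[0.40914369 0.30297485 0.15916997] [2.58661103e-04 6.95405906e-01 7.18617066e-01 2.66347694e-04] [ 0.25108807  0.87974203 -1.31859352] 0.02019818670619826
(np.float64(446.71686599145727), np.float64(210.5969300349562))
(np.float64(447.7788016633444), np.float64(208.85486837231167))
lip (np.float64(432.40284938159357), np.float64(237.40826632952988))
```

View pics/s6.png

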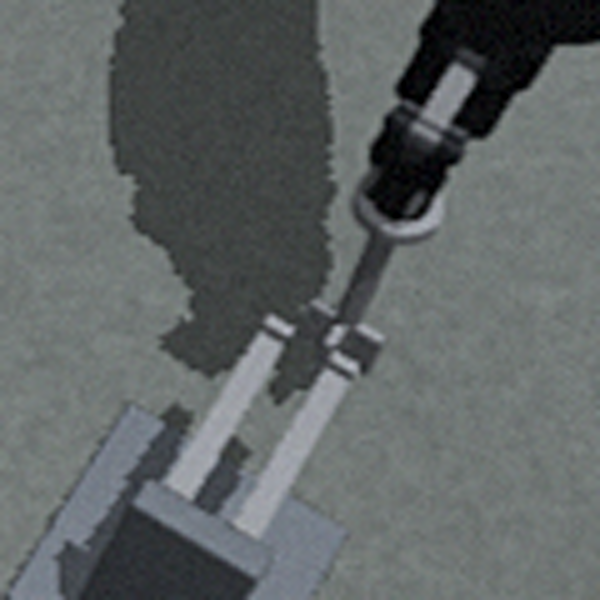

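The picture shows the collar at about (400,205), roughly 3 px right of its prediction, so the stirrer may have shifted in the pads. I measure it before threading the fork.

Run:
```python
from h import *
import pickle
np.set_printoptions(precision=4,suppress=True)
w=wcam();c=cam('scene');p=env.get_state()['tcp_pos'];z0=p[2]-.119
a=np.linspace(0,2*np.pi,60)
for nm,pr,zz,r in(('collar',None,.106,.016),('padtop',None,.026,.016)):
    for dy in(0,.006):
        q=np.array([fproj(w,[p[0]+r*np.cos(t),p[1]+dy+r*np.sin(t),z0+zz]) for t in a]);print('wrist',nm,dy,q.min(0),q.max(0))
        q=np.array([proj(c,[p[0]+r*np.cos(t),p[1]+dy+r*np.sin(t),z0+zz]) for t in a]);print('scene',nm,dy,q.min(0),q.max(0))
iw=cv2.resize(w['color'][90:210,190:320,::-1],None,fx=4,fy=4,interpolation=cv2.INTER_CUBIC)
isn=cv2.resize(c['color'][190:250,410:475,::-1],None,fx=4,fy=8,interpolation=cv2.INTER_CUBIC)
cv2.imwrite('pics/m7.png',np.hstack([iw,isn]))
```

```text
wrist collar 0 [227.0933 213.0152] [283.134  263.5892]
scene collar 0 [439.0642 201.4725] [456.4243 215.5809]
wrist collar 0.006 [227.0705 202.6659] [283.8464 254.7299]
scene collar 0.006 [441.9663 203.1423] [459.3854 217.3255]
wrist padtop 0 [235.9112 178.7101] [274.7226 215.8033]
scene padtop 0 [426.4614 223.4753] [442.5513 237.0426]
wrist padtop 0.006 [236.0127 171.4584] [275.0984 209.0732]
scene padtop 0.006 [429.1297 225.0824] [445.2703 238.7166]
```

View pics/m7.png

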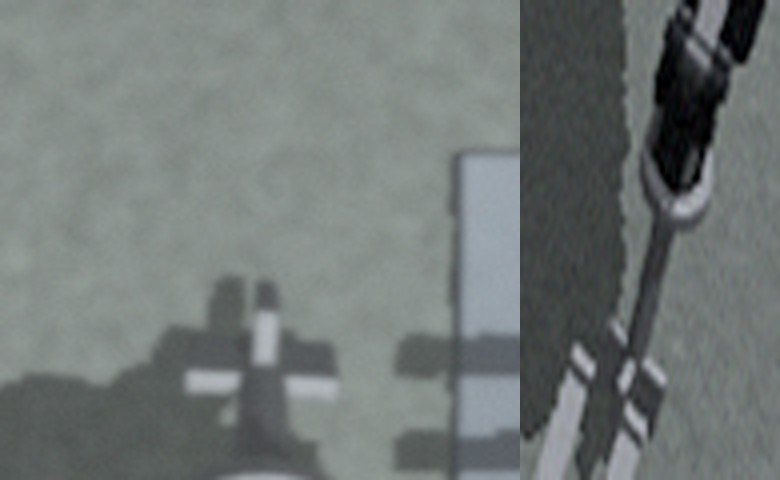

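The wrist view shows the paddle's cross bar at (262,383) and the collar edge at (262,468). The stirrer has shifted about 3.5 mm in +y at the collar and about 9 mm at the paddle, a tilt of about 0.07 rad. I correct the tilt, and from here on I check by numbers only, as my picture allowance is used up (I have in fact gone one over).

{"api": "carry_out", "payload": {"series": [{"travel": [0,0,0],"delta_rot": [-0.35,0,0],"fingers": 1},{"travel": [0,0,0],"delta_rot": [-0.3,0,0],"fingers": 1},{"travel": [0,0,0],"delta_rot": [0,0,0],"fingers": 1}]}}

```text
clock: 23.3
tcp_pos: [0.4088, 0.3036, 0.1602]
orientation: [0.023, 0.695, 0.719, -0.023]
wrist_force: [1.0, 0.3, -1.2]
finger_gap: 0.0206
grip_force: 69.6
```

Run:
```python
from h import *
np.set_printoptions(precision=4,suppress=True)
w=wcam();p=w['state']['tcp_pos'];z0=p[2]-.119;print(p,w['state']['orientation'],w['state']['wrist_force'])
g=cv2.cvtColor(w['color'],cv2.COLOR_RGB2GRAY)
m=(g[140:240,225:285]>150).astype(np.uint8);k,l,st,ce=cv2.connectedComponentsWithStats(m)
for i in range(1,k):
    if st[i,4]>8:print(st[i]+[225,140,0,0,0],ce[i]+[225,140])
for dy in(0,.003,.006):
    print(dy,'blade ends',[np.array(fproj(w,[p[0]+a,p[1]+dy+b,z0+.026])) for a,b in((-.016,0),(.016,0),(0,.016))],'collar far',np.array(fproj(w,[p[0],p[1]+dy+.016,z0+.106])))
```

```text
[0.4088 0.3036 0.1602] [ 0.0229  0.6946  0.7187 -0.0231] [ 0.9963  0.2932 -1.1643]
[254 168   5  13  61] [256. 174.]
[275 173   8   9  22] [278.6364 177.0455]
[262 184  13   6  62] [268.0968 186.5   ]
[248 209  36  22 300] [266.0533 216.7633]
0 blade ends [array([235.2566, 189.6357]), array([274.0291, 190.888 ]), array([255.3161, 171.5724])] collar far [255.2502 211.2499]
0.003 blade ends [array([235.2989, 186.1907]), array([274.2302, 187.4523]), array([255.4433, 167.9886])] collar far [255.4362 206.2475]
0.006 blade ends [array([235.3432, 182.7183]), array([274.4313, 183.9894]), array([255.5713, 164.3811])] collar far [255.6246 201.1742]
```

{"api": "carry_out", "payload": {"series": [{"travel": [0.7,0.03,0],"delta_rot": [0,0,0],"fingers": 1},{"travel": [0.8,0.04,0],"delta_rot": [0,0,0],"fingers": 1},{"travel": [0.8,0.04,0],"delta_rot": [0,0,0],"fingers": 1}]}}

```text
clock: 23.72
tcp_pos: [0.4678, 0.3055, 0.16]
orientation: [0.023, 0.695, 0.718, -0.023]
wrist_force: [0.4, 0.5, -2.0]
finger_gap: 0.0205
grip_force: 69.6
```

{"api": "carry_out", "payload": {"series": [{"travel": [0.8,0.04,0],"delta_rot": [0,0,0],"fingers": 1},{"travel": [0.8,0.04,0],"delta_rot": [0,0,0],"fingers": 1},{"travel": [0,0,-0.3],"delta_rot": [0,0,0],"fingers": 1},{"travel": [0,0,-0.3],"delta_rot": [0,0,0],"fingers": 1},{"travel": [0,0,0],"delta_rot": [0,0,0],"fingers": 1}]}}

```text
clock: 24.35
tcp_pos: [0.5046, 0.3071, 0.1437]
orientation: [0.022, 0.695, 0.718, -0.025]
wrist_force: [-0.8, 1.0, -1.8]
finger_gap: 0.0208
grip_force: 69.6
```

{"api": "carry_out", "payload": {"series": [{"travel": [0,0,-0.12],"delta_rot": [0,0,0],"fingers": 1},{"travel": [0,0,0],"delta_rot": [0,0,0],"fingers": 1}]}}

```text
clock: 24.6
tcp_pos: [0.5056, 0.3076, 0.1419]
orientation: [0.023, 0.695, 0.718, -0.023]
wrist_force: [-0.5, 0.1, -1.8]
finger_gap: 0.0204
grip_force: 69.6
```

{"api": "carry_out", "payload": {"series": [{"travel": [0,0,-0.1],"delta_rot": [0,0,0],"fingers": 1},{"travel": [0,0,0],"delta_rot": [0,0,0],"fingers": 1}]}}

```text
clock: 24.85
tcp_pos: [0.5057, 0.3075, 0.1392]
orientation: [0.023, 0.695, 0.718, -0.023]
wrist_force: [-0.3, -0.0, -1.5]
finger_gap: 0.0205
grip_force: 69.6
```

{"api": "carry_out", "payload": {"series": [{"travel": [0,0,-0.08],"delta_rot": [0,0,0],"fingers": 1},{"travel": [0,0,0],"delta_rot": [0,0,0],"fingers": 1}]}}

```text
clock: 25.1
tcp_pos: [0.506, 0.3077, 0.1389]
orientation: [0.023, 0.695, 0.718, -0.023]
wrist_force: [-2.6, -0.6, 6.4]
finger_gap: 0.0201
grip_force: 70.9
```

{"api": "carry_out", "payload": {"series": [{"travel": [0,0,-0.06],"delta_rot": [0,0,0],"fingers": 1},{"travel": [0,0,0],"delta_rot": [0,0,0],"fingers": 1}]}}

```text
clock: 25.35
tcp_pos: [0.506, 0.3078, 0.1387]
orientation: [0.023, 0.695, 0.718, -0.022]
wrist_force: [-5.7, -1.3, 13.6]
finger_gap: 0.0201
grip_force: 71.5
```

{"api": "carry_out", "payload": {"series": [{"travel": [0,0,0.06],"delta_rot": [0,0,0],"fingers": 1},{"travel": [0,0,0],"delta_rot": [0,0,0],"fingers": 0.35},{"travel": [0,0,0],"delta_rot": [0,0,0],"fingers": 0.2},{"travel": [0,0,0],"delta_rot": [0,0,0],"fingers": -0.1},{"travel": [0,0,0],"delta_rot": [0,0,0],"fingers": -0.5}]}}

```text
clock: 25.98
tcp_pos: [0.5059, 0.3075, 0.137]
orientation: [0.023, 0.695, 0.718, -0.023]
wrist_force: [0.3, 0.5, 0.2]
finger_gap: 0.0632
grip_force: 0.0
```

{"api": "carry_out", "payload": {"series": [{"travel": [0,0,0],"delta_rot": [0,0,0],"fingers": -0.5},{"travel": [0,0,0.6],"delta_rot": [0,0,0],"fingers": -0.5},{"travel": [0,0,0.9],"delta_rot": [0,0,0],"fingers": -0.5},{"travel": [0,0,1],"delta_rot": [0.3,0,0],"fingers": -0.5},{"travel": [0,0,1],"delta_rot": [0.35,0,0],"fingers": -0.5}]}}

```text
clock: 26.6
tcp_pos: [0.506, 0.3078, 0.2268]
orientation: [-0.0, 0.695, 0.719, 0.001]
wrist_force: [1.0, -0.3, -1.2]
finger_gap: 0.064
grip_force: 0.0
```

{"api": "carry_out", "payload": {"series": [{"travel": [0,0,1],"delta_rot": [0,0,0],"fingers": -1},{"travel": [0,-1,0.5],"delta_rot": [0,0,0],"fingers": -1},{"travel": [0,-1,0],"delta_rot": [0,0,0],"fingers": -1},{"travel": [0,-1,0],"delta_rot": [0,0,0],"fingers": -1},{"travel": [0,0,0],"delta_rot": [0,0,0],"fingers": -1}]}}

```text
clock: 27.22
tcp_pos: [0.5061, 0.2312, 0.2637]
orientation: [0.0, 0.696, 0.718, 0.001]
wrist_force: [-0.4, 0.2, 0.9]
finger_gap: 0.0854
grip_force: 0.0
```

Run:
```python
from h import *
np.set_printoptions(precision=4,suppress=True)
s=cam('scene');w=wcam();p=w['state']['tcp_pos'];print(p,w['state']['orientation'],w['state']['clock'])
g=cv2.cvtColor(s['color'],cv2.COLOR_RGB2GRAY);m=(g[225:265,405:450]<45).astype(np.uint8)
k,l,st,ce=cv2.connectedComponentsWithStats(m)
for i in range(1,k):
    if st[i,4]>30:print('scene dark',st[i],ce[i]+[405,225]); qs=ce[i]+[405,225]
q=np.array(fproj(w,[.507,.311,.1535])).astype(int);print(q)
gw=cv2.cvtColor(w['color'],cv2.COLOR_RGB2GRAY);u0,v0=q-25
m=(gw[max(v0,0):v0+50,u0:u0+50]<75).astype(np.uint8);k,l,st,ce=cv2.connectedComponentsWithStats(m)
for i in range(1,k):
    if st[i,4]>30:
        c=ce[i]+[u0,max(v0,0)];print('wrist dark',st[i]+[u0,max(v0,0),0,0,0],c,tri(*ray(s,*qs),*fray(w,*c)))
# top view
t=cam('top');g=cv2.cvtColor(t['color'],cv2.COLOR_RGB2GRAY);m=(g[200:230,82:114]<45);ys,xs=np.nonzero(m);print('top dark',m.sum(),xs.mean()+82,ys.mean()+200)
```

```text
[0.5061 0.232  0.2635] [0.0001 0.696  0.7181 0.0008] 27.275
scene dark [ 14   7  20  25 302] [428.1291 243.8411]
[258 101]
wrist dark [244  89  27  27 537] [257.4637 101.6145] (array([0.5064, 0.3104, 0.1534]), np.float64(0.0003648298791941515))
top dark 703 100.75960170697013 213.0697012802276
```

The stirrer hangs at (0.506, 0.310), with its handle's middle at z 0.153, as at the start. Next is the cover.

{"api": "carry_out", "payload": {"series": [{"travel": [0.07,-1,0],"delta_rot": [0,0,1],"fingers": -1},{"travel": [0.07,-1,0],"delta_rot": [0,0,1],"fingers": -1},{"travel": [0.07,-1,0],"delta_rot": [0,0,1],"fingers": -1},{"travel": [0.07,-1,0],"delta_rot": [0,0,1],"fingers": -1},{"travel": [0.07,-1,0],"delta_rot": [0,0,1],"fingers": -1}]}}

```text
clock: 28.0
tcp_pos: [0.5148, 0.1077, 0.2624]
orientation: [0.0, 0.494, 0.87, 0.0]
wrist_force: [-0.6, -0.5, 0.2]
finger_gap: 0.0855
grip_force: 0.0
```

{"api": "carry_out", "payload": {"series": [{"travel": [0.07,-1,0],"delta_rot": [0,0,1],"fingers": -1},{"travel": [0.07,-1,0],"delta_rot": [0,0,1],"fingers": -1},{"travel": [0.07,-1,0],"delta_rot": [0,0,1],"fingers": -1},{"travel": [0.07,-1,0],"delta_rot": [0,0,1],"fingers": -1},{"travel": [0.07,-1,0],"delta_rot": [0,0,1],"fingers": -1}]}}

```text
clock: 28.62
tcp_pos: [0.5238, -0.0174, 0.2624]
orientation: [0.0, 0.263, 0.965, 0.0]
wrist_force: [-0.8, 0.1, -0.3]
finger_gap: 0.0852
grip_force: 0.0
```

{"api": "carry_out", "payload": {"series": [{"travel": [0.07,-1,0],"delta_rot": [0,0,1],"fingers": -1},{"travel": [0.07,-1,0],"delta_rot": [0,0,1],"fingers": -1},{"travel": [0.07,-1,0],"delta_rot": [0,0,1],"fingers": -1},{"travel": [0.07,-1,0],"delta_rot": [0,0,0.25],"fingers": -1},{"travel": [0.07,-1,0],"delta_rot": [0,0,0],"fingers": -1}]}}

```text
clock: 29.25
tcp_pos: [0.5327, -0.1425, 0.2624]
orientation: [0.0, 0.105, 0.994, 0.0]
wrist_force: [0.9, -1.0, -0.9]
finger_gap: 0.0857
grip_force: 0.0
```

{"api": "carry_out", "payload": {"series": [{"travel": [0.07,-1,0],"delta_rot": [0,0,0],"fingers": -1},{"travel": [0.07,-1,0],"delta_rot": [0,0,0],"fingers": -1},{"travel": [0.07,-1,0],"delta_rot": [0,0,0],"fingers": -1},{"travel": [0.07,-0.6,0],"delta_rot": [0,0,0],"fingers": -1},{"travel": [0,0,0],"delta_rot": [0,0,0],"fingers": -1}]}}

```text
clock: 29.88
tcp_pos: [0.5393, -0.2332, 0.262]
orientation: [-0.0, 0.107, 0.994, 0.0]
wrist_force: [0.3, -0.8, -0.5]
finger_gap: 0.0855
grip_force: 0.0
```

Run:
```python
from h import *
np.set_printoptions(precision=4,suppress=True)
import pickle
w=wcam();pickle.dump(w,open('w8.pkl','wb'));p=w['state']['tcp_pos'];print(p,w['state']['orientation'],w['state']['clock'],w['state']['joint_pos'])
X=np.array([.9771,-.2130]);C=np.array([.5455,-.313])
print([np.array(fproj(w,[*(C+X*s),z])) for s,z in((.08,.006),(-.08,.006),(.045,.046),(-.045,.046))])
g=cv2.cvtColor(w['color'],cv2.COLOR_RGB2GRAY)
m=(g>135).astype(np.uint8);k,l,st,ce=cv2.connectedComponentsWithStats(m);i=1+np.argmax(st[1:,4]);print(st[i])
hull=np.zeros_like(m);cn=cv2.findContours((l==i).astype(np.uint8),cv2.RETR_EXTERNAL,cv2.CHAIN_APPROX_NONE)[0];cn=max(cn,key=cv2.contourArea)
P=np.array([fz(w,*q[0],.006)[:2] for q in cn],np.float32);print('rect',cv2.minAreaRect(P))
cv2.drawContours(hull,[cn],-1,1,-1)
for th in(110,60):
    m=((g<th)&(hull>0)).astype(np.uint8);k,l,st,ce=cv2.connectedComponentsWithStats(m)
    for i in range(1,k):
        if st[i,4]>20:print(th,st[i],ce[i],fz(w,*ce[i],.006),fz(w,*ce[i],.046))
```

```text
[ 0.5393 -0.2332  0.262 ] [-0.0002  0.1068  0.9943  0.0003] 29.875 [-0.5448  0.3331  0.1485  1.3866  0.0003 -0.3309]
[array([202.9707, 231.2167]), array([197.9152, 120.7777]), array([196.4559, 218.9671]), array([192.719 , 150.5316])]
[ 154  130   96  113 8447]
rect ((0.5599836111068726, -0.3141618072986603), (0.13263055682182312, 0.1682691127061844), 77.6257095336914)
```

Run:
```python
from h import *
np.set_printoptions(precision=4,suppress=True)
import pickle
w=pickle.load(open('w8.pkl','rb'));g=cv2.cvtColor(w['color'],cv2.COLOR_RGB2GRAY).astype(float)
H=[]
for u,v in((203,231),(198,121)):
    r=8;s=g[v-r:v+r+1,u-r:u+r+1];th=np.median(s)*.8;m=(s<th).astype(np.uint8)
    k,l,st,ce=cv2.connectedComponentsWithStats(m)
    for i in range(1,k):
        if st[i,4]>5:c=ce[i]+[u-r,v-r];print('hole',st[i,4],np.median(s),c,fz(w,*c,.006)[:2])
m=(g[135:240,175:220]<50).astype(np.uint8);k,l,st,ce=cv2.connectedComponentsWithStats(m)
s=cam('scene');gs=cv2.cvtColor(s['color'],cv2.COLOR_RGB2GRAY);ms=(gs[120:145,160:200]<50).astype(np.uint8);ks,ls,ss,cs=cv2.connectedComponentsWithStats(ms)
j=1+np.argmax(ss[1:,4]);ys,xs=np.nonzero(ls==j);rs=cv2.minAreaRect(np.stack([xs+160,ys+120],1).astype(np.float32));print('scene',rs,ss[j])
for i in range(1,k):
    if st[i,4]>40:
        ys,xs=np.nonzero(l==i);rc=cv2.minAreaRect(np.stack([xs+175,ys+135],1).astype(np.float32));print('handle',st[i],rc)
        print(fz(w,*rc[0],.046),'tri',tri(*fray(w,*rc[0]),*ray(s,*rs[0])))
```

```text
hole 59 179.0 [204.0847 230.9661] [ 0.6236 -0.3283]
hole 68 112.0 [199.0588 120.0294] [ 0.4667 -0.2942]
scene ((176.98931884765625, 134.9341583251953), (7.803753852844238, 35.812904357910156), 62.35402297973633) [  0   4  34  21 270]
handle [ 16  14  13  68 675] ((197.0415802001953, 182.51870727539062), (67.229736328125, 10.481069564819336), 87.66268920898438)
[ 0.5421 -0.3085  0.046 ] tri (array([ 0.5449, -0.3119,  0.0344]), np.float64(0.0011264298854051751))
```

{"api": "carry_out", "payload": {"series": [{"travel": [0.06,-0.79,0],"delta_rot": [0,0,0],"fingers": -1},{"travel": [0.06,-0.79,0],"delta_rot": [0,0,0],"fingers": -1},{"travel": [0.06,-0.79,-0.5],"delta_rot": [0,0,0],"fingers": -1},{"travel": [0.06,-0.77,-0.8],"delta_rot": [0,0,0],"fingers": -1},{"travel": [0,0,-1],"delta_rot": [0,0,0],"fingers": -1}]}}

```text
clock: 30.6
tcp_pos: [0.5448, -0.3134, 0.2025]
orientation: [-0.0, 0.107, 0.994, 0.0]
wrist_force: [-0.9, 0.5, -0.0]
finger_gap: 0.0854
grip_force: 0.0
```

{"api": "carry_out", "payload": {"series": [{"travel": [0,0,-1],"delta_rot": [0,0,0],"fingers": -0.6},{"travel": [0,0,-1],"delta_rot": [0,0,0],"fingers": -0.6},{"travel": [0,0,-1],"delta_rot": [0,0,0],"fingers": -0.6},{"travel": [0,0,-1],"delta_rot": [0,0,0],"fingers": -0.6},{"travel": [0,0,0],"delta_rot": [0,0,0],"fingers": -0.6}]}}

```text
clock: 31.22
tcp_pos: [0.5428, -0.3102, 0.1009]
orientation: [-0.003, 0.107, 0.994, 0.002]
wrist_force: [0.8, 0.3, 0.2]
finger_gap: 0.0685
grip_force: 0.0
```

{"api": "carry_out", "payload": {"series": [{"travel": [0.04,-0.03,-0.9],"delta_rot": [0,0,0],"fingers": -0.5},{"travel": [0.04,-0.03,-0.9],"delta_rot": [0,0,0],"fingers": -0.3},{"travel": [0,0,-0.9],"delta_rot": [0,0,0],"fingers": -0.3},{"travel": [0,0,-0.6],"delta_rot": [0,0,0],"fingers": -0.2},{"travel": [0,0,0],"delta_rot": [0,0,0],"fingers": -0.1}]}}

```text
clock: 31.85
tcp_pos: [0.5464, -0.3122, 0.0213]
orientation: [-0.001, 0.106, 0.994, 0.001]
wrist_force: [-0.1, 0.9, -0.2]
finger_gap: 0.0472
grip_force: 0.0
```

{"api": "carry_out", "payload": {"series": [{"travel": [0,0,0],"delta_rot": [0,0,0],"fingers": 0.1},{"travel": [0,0,0],"delta_rot": [0,0,0],"fingers": 0.3},{"travel": [0,0,0],"delta_rot": [0,0,0],"fingers": 0.6},{"travel": [0,0,0],"delta_rot": [0,0,0],"fingers": 1},{"travel": [0,0,0],"delta_rot": [0,0,0],"fingers": 1}], "squeeze": 100}}

```text
clock: 32.48
tcp_pos: [0.5476, -0.3125, 0.0234]
orientation: [0.001, 0.106, 0.994, -0.0]
wrist_force: [-0.5, 2.0, 5.7]
finger_gap: 0.012
grip_force: 98.5
```

{"api": "carry_out", "payload": {"series": [{"travel": [0,0,0],"delta_rot": [0,0,0],"fingers": 1},{"travel": [0,0,0.2],"delta_rot": [0,0,0],"fingers": 1},{"travel": [0,0,0.4],"delta_rot": [0,0,0],"fingers": 1},{"travel": [0,0,0.4],"delta_rot": [0,0,0],"fingers": 1},{"travel": [0,0,0],"delta_rot": [0,0,0],"fingers": 1}]}}

```text
clock: 33.1
tcp_pos: [0.5479, -0.3131, 0.0486]
orientation: [0.001, 0.106, 0.994, -0.001]
wrist_force: [-0.4, -0.8, -3.5]
finger_gap: 0.0122
grip_force: 97.6
```

{"api": "carry_out", "payload": {"series": [{"travel": [0,0,0.96],"delta_rot": [0,0,0],"fingers": 1},{"travel": [0,0,0.96],"delta_rot": [0,0,0],"fingers": 1},{"travel": [0,0,0.96],"delta_rot": [0,0,0],"fingers": 1},{"travel": [0,0,0.96],"delta_rot": [0,0,0],"fingers": 1},{"travel": [-0.06,0.8,0],"delta_rot": [0,0,0.3],"fingers": 1}]}}

```text
clock: 33.72
tcp_pos: [0.547, -0.2939, 0.1452]
orientation: [0.002, 0.091, 0.996, -0.001]
wrist_force: [0.5, 0.2, -3.9]
finger_gap: 0.0121
grip_force: 98.0
```

{"api": "carry_out", "payload": {"series": [{"travel": [-0.06,0.96,0],"delta_rot": [0,0,0.4],"fingers": 1},{"travel": [-0.06,0.96,0],"delta_rot": [0,0,0.4],"fingers": 1},{"travel": [-0.06,0.96,0],"delta_rot": [0,0,0.4],"fingers": 1},{"travel": [-0.06,0.96,0],"delta_rot": [0,0,0.4],"fingers": 1},{"travel": [-0.06,0.96,0],"delta_rot": [0,0,0.4],"fingers": 1}]}}

```text
clock: 34.35
tcp_pos: [0.538, -0.1706, 0.1433]
orientation: [0.0, -0.01, 1.0, 0.0]
wrist_force: [1.2, -0.1, -3.7]
finger_gap: 0.0118
grip_force: 98.1
```

{"api": "carry_out", "payload": {"series": [{"travel": [-0.06,0.96,0],"delta_rot": [0,0,0.4],"fingers": 1},{"travel": [-0.06,0.96,0],"delta_rot": [0,0,0.4],"fingers": 1},{"travel": [-0.06,0.96,0],"delta_rot": [0,0,0.4],"fingers": 1},{"travel": [-0.06,0.96,0],"delta_rot": [0,0,0.4],"fingers": 1},{"travel": [-0.06,0.96,0],"delta_rot": [0,0,0.4],"fingers": 1}]}}

```text
clock: 34.98
tcp_pos: [0.5304, -0.0509, 0.1434]
orientation: [0.0, -0.11, 0.994, 0.0]
wrist_force: [-0.2, -0.5, -3.0]
finger_gap: 0.012
grip_force: 98.1
```

{"api": "carry_out", "payload": {"series": [{"travel": [-0.06,0.96,0],"delta_rot": [0,0,0.4],"fingers": 1},{"travel": [-0.06,0.96,0],"delta_rot": [0,0,0.4],"fingers": 1},{"travel": [-0.06,0.96,0],"delta_rot": [0,0,0.2],"fingers": 1},{"travel": [0,0,0],"delta_rot": [0,0,0],"fingers": 1}]}}

```text
clock: 35.48
tcp_pos: [0.5256, 0.0216, 0.1434]
orientation: [0.0, -0.16, 0.987, 0.0]
wrist_force: [-0.3, -1.3, -3.7]
finger_gap: 0.012
grip_force: 98.2
```

```bash
cat > hole.py <<'E'
from h import *
import pickle
np.set_printoptions(precision=4,suppress=True)
w=wcam();s=cam('scene');t=cam('top');pickle.dump((w,s,t),open('w9.pkl','wb'))
st=w['state'];p=st['tcp_pos'];print(p,st['orientation'],st['clock'],st['wrist_force'],st['ft_torque'])
q=st['orientation'];yaw=2*np.arctan2(q[2],q[1])-np.pi;X=np.array([np.cos(yaw),np.sin(yaw)]);print('yaw',yaw)
C=p[:2]-.0024*X;z=p[2]-.0234+.006
F={'w':(w,fproj,fz),'s':(s,proj,onz),'t':(t,proj,onz)}
for n,(c,pr,un) in F.items():
    g=cv2.cvtColor(c['color'],cv2.COLOR_RGB2GRAY).astype(float)
    for sg in(1,-1):
        u,v=np.array(pr(c,[*(C+X*.08*sg),z]));r=9 if n=='w' else 5
        if not(r<u<511-r and r<v<383-r):print(n,sg,'out',u,v);continue
        u,v=int(round(u)),int(round(v));a=g[v-r:v+r+1,u-r:u+r+1]
        m=(a<.5*(np.percentile(a,90)+np.percentile(a,3))).astype(np.uint8);k,l,ss,ce=cv2.connectedComponentsWithStats(m)
        for i in range(1,k):
            if ss[i,4]>5:
                h=un(c,*(ce[i]+[u-r,v-r]),z)[:2]-p[:2];print(n,sg,ss[i,4],np.percentile(a,[3,90]),'hole rel TCP along/across',h@X,h@[-X[1],X[0]])
E
python3 hole.py
```

```text
[0.5256 0.0216 0.1434] [ 0.     -0.1598  0.9871  0.0002] 35.475 [-0.2559 -1.3122 -3.6606] [ 0.015   0.0133 -0.0349]
yaw 0.32106128199887785
w 1 181 [ 8. 28.] hole rel TCP along/across 0.0815174095405769 0.0003063587779831775
w -1 281 [46. 77.] hole rel TCP along/across -0.08324714690107402 9.42676538847817e-05
s 1 25 [ 17.4 193. ] hole rel TCP along/across 0.07922302073492823 -0.001192613615920414
s -1 105 [ 1.6 83. ] hole rel TCP along/across -0.0844397614374061 -0.0024579785983852576
t 1 51 [124. 131.] hole rel TCP along/across 0.07457886789079245 -0.004184231777959749
t -1 43 [ 96. 115.] hole rel TCP along/across -0.08398863475573279 -0.005988427004573367
```

Run:
```python
from h import *
import pickle
np.set_printoptions(precision=4,suppress=True,linewidth=200)
w,s,t=pickle.load(open('w9.pkl','rb'));p=w['state']['tcp_pos'];yaw=.32106;X=np.array([np.cos(yaw),np.sin(yaw)]);Y=np.array([-X[1],X[0]])
z=p[2]-.0234+.006;C=p[:2]-.0024*X
u,v=np.array(fproj(w,[*(C-X*.08),z])).astype(int);print(u,v)
g=cv2.cvtColor(w['color'],cv2.COLOR_RGB2GRAY);g0=g[max(v-36,0):v+37:6,u-36:u+37:6];print(g0)
# pin/plate edges: which plate edges visible
b=cv2.medianBlur(g,3)[max(v-36,0):v+37,u-36:u+37]
for th in(50,70,90,110):
    m=(b<th).astype(np.uint8);k,l,ss,ce=cv2.connectedComponentsWithStats(m)
    for i in range(1,k):
        if ss[i,4]>100:
            c=ce[i]+[u-36,max(v-36,0)];h=fz(w,*c,z)[:2]-p[:2];print(th,ss[i],c,h@X,h@Y)
```

```text
255 89
[[ 75  71  71  74  71  73  77  77  73  73  76  75  71]
 [110 118 113 120 115 115 116 114 115 117 112 118 117]
 [112 115 116 118 116 114 114 113 115 120 114 120 121]
 [114 116 115 118 114 115 116 115 114 116 116 119 120]
 [119 127 123 130 127 110  85 108 125 131 124 131 127]
 [124 127 125 130 106  50  46  49 102 129 124 128 130]
 [120 124 124 130  77  50  48  50  72 130 125 129 128]
 [121 128 122 130 101  51  71  53  98 127 126 129 127]
 [120 127 125 127 125 104 109 103 126 126 126 130 126]
 [113 118 116 120 113 114 118 113 114 116 116 119 146]
 [114 115 115 119 115 115 116 115 115 116 114 119 187]
 [114 115 113 117 116 117 118 117 114 115 117 122 192]
 [113 117 114 118 114 117 116 116 113 117 115 127 190]]
50 [ 28  28  19  14 136] [254.9044  87.5662] -0.08368839562739251 -0.0003836051723144218
70 [ 25  26  23  20 365] [255.0356  88.4521] -0.083208498208036 -0.0003143327559150255
90 [  0   0  73   4 247] [254.7449  54.2267] -0.10197140503901538 -0.00046307027639951384
90 [ 24  24  25  24 472] [255.0636  88.5805] -0.08313892812774565 -0.0002995687524143982
110 [  0   0  73   6 362] [254.7044  54.989 ] -0.10154676236687162 -0.0004845646290934612
110 [ 23  23  28  27 594] [255.2205  89.1801] -0.08281422812234057 -0.00021659897138982115
```

Run:
```python
from h import *
import pickle
np.set_printoptions(precision=4,suppress=True,linewidth=200)
w,s,t=pickle.load(open('w9.pkl','rb'));p=w['state']['tcp_pos'];g=cv2.cvtColor(w['color'],cv2.COLOR_RGB2GRAY)
print(g[76:104:1,242:270:2])
for q in((.4509,-.0027),(.4518,-.004)):print(np.array(fproj(w,[*q,.088])))
# pins in w1
c=pickle.load(open('w1.pkl','rb'));g=cv2.cvtColor(c['color'],cv2.COLOR_RGB2GRAY).astype(float)
for u,v in((395,49),(266,77)):
    r=5;a=g[v-r:v+r+1,u-r:u+r+1];print(a.astype(int))
    y,x=np.unravel_index(a.argmax(),a.shape);cc=(u-r+x,v-r+y);print(cc,fz(c,*cc,.087))
```

```text
[[127 126 125 124 120 110 102 103 106 114 123 123 125 127]
 [127 125 127 115 105  93  88  88  93 100 114 121 126 127]
 [127 126 119 104  90  78  75  78  79  87 100 114 123 125]
 [129 123 110  88  75  68  67  68  69  72  86 101 119 127]
 [126 115  97  76  61  56  56  58  55  56  71  91 112 123]
 [125 110  85  64  49  47  47  48  47  46  56  81 105 123]
 [121  99  74  54  50  48  44  48  45  48  50  71  96 120]
 [117  93  65  51  48  49  50  52  50  49  51  60  89 113]
 [112  84  54  49  50  47  49  48  47  49  48  53  79 108]
 [108  77  53  50  49  52  50  50  50  45  50  51  72 104]
 [103  72  51  52  50  48  48  52  51  51  50  51  67  97]
 [102  66  52  48  50  49  52  51  49  50  49  50  61  93]
 [ 95  61  50  48  51  49  51  51  52  53  50  50  56  93]
 [ 96  61  52  49  46  50  51  50  49  53  48  49  57  89]
 [ 94  60  49  49  50  49  45  47  46  48  51  49  57  91]
 [100  59  46  48  47  49  50  48  49  51  47  47  54  96]
 [101  65  50  52  47  53  47  49  49  48  49  48  58  96]
 [106  67  49  47  52  48  50  51  52  48  48  50  62  99]
 [111  75  53  47  49  56  56  60  58 
[... 1037 characters left out ...]
  73  75  74  75  89 109]
 [ 68  68  72  73  73  76  76  74  76  88 104]]
(np.int64(394), np.int64(48)) [0.6038 0.0487 0.087 ]
[[ 82  85  81  84  85  87  86  85  85  84  84]
 [ 83  85  83  83  85  91  94  91  87  85  84]
 [ 82  82  83  87  99 114 122 113  99  87  85]
 [ 81  79  80  89 115 146 158 144 115  96  86]
 [ 78  79  79  91 129 165 179 162 131 101  89]
 [ 73  69  76  90 122 158 171 156 123  99  86]
 [ 68  67  68  82 103 128 141 128 104  89  84]
 [ 62  57  66  75  83  94  99  96  90  84  83]
 [ 65  57  59  68  73  75  78  82  78  83  81]
 [ 61  53  55  60  63  63  69  71  78  83  81]
 [ 68  57  53  53  58  60  68  75  79  82  83]]
(np.int64(267), np.int64(76)) [ 0.4523 -0.0018  0.087 ]
```

{"api": "carry_out", "payload": {"series": [{"travel": [0.19,0.1,0],"delta_rot": [0,0,0],"fingers": 1},{"travel": [0,0,-0.5],"delta_rot": [0,0,0],"fingers": 1},{"travel": [0,0,-0.5],"delta_rot": [0,0,0],"fingers": 1},{"travel": [0,0,0],"delta_rot": [0,0,0],"fingers": 1}]}}

```text
clock: 36.12
tcp_pos: [0.5293, 0.022, 0.1163]
orientation: [-0.002, -0.158, 0.987, 0.001]
wrist_force: [-0.9, -0.3, -3.6]
finger_gap: 0.0122
grip_force: 98.1
```

Run:
```python
from h import *
import pickle
np.set_printoptions(precision=4,suppress=True,linewidth=220)
w=wcam();s=cam('scene');pickle.dump((w,s),open('w10.pkl','wb'));st=w['state'];p=st['tcp_pos'];q=st['orientation'];yaw=2*np.arctan2(q[2],q[1])-np.pi
print(p,yaw,st['wrist_force'],st['clock']);X=np.array([np.cos(yaw),np.sin(yaw)]);Y=np.array([-X[1],X[0]]);z=p[2]-.0174
g=cv2.cvtColor(w['color'],cv2.COLOR_RGB2GRAY);C=p[:2]-.0028*X
h=np.array(fproj(w,[*(C-X*.08),z]));print('hole exp',h,'pin exp',[np.array(fproj(w,[*k,.088])) for k in((.4509,-.0027),(.4523,-.0018),(.528-.0759,.023-.0251))])
u,v=h.astype(int);print(u,v);print(g[v-15:v+16:2,u-16:u+17:2])
u,v=np.array(proj(s,[*(C+X*.08),z])).astype(int);gs=cv2.cvtColor(s['color'],cv2.COLOR_RGB2GRAY);print('scene',proj(s,[*(C+X*.08),z]),proj(s,[.604,.048,.088]));print(gs[v-6:v+7,u-7:u+8])
```

```text
[0.5293 0.022  0.1163] 0.31681559858932484 [-0.8683 -0.3089 -3.6197] 36.125
hole exp [255.5784  89.3579] pin exp [array([257.2065,  91.6601]), array([257.9454,  94.4451]), array([257.5525,  93.9542])]
255 89
[[121 117 118 121 118 119 118 121 118 119 115 117 116 115 117 120 122]
 [127 127 129 124 124 121 115 105 103 104 108 118 123 124 124 126 128]
 [129 123 126 124 113  95  83  72  69  73  81  93 108 121 126 127 131]
 [127 128 123 106  84  64  57  50  47  52  56  63  83 101 120 125 128]
 [130 126 113  86  60  49  50  50  48  47  48  50  57  82 107 124 128]
 [129 121 100  72  50  48  49  48  49  46  45  46  51  65  94 116 126]
 [129 116  88  54  47  48  46  52  61  58  55  45  44  51  77 112 130]
 [126 112  78  50  49  49  57  69  75  73  68  65  51  48  75 110 129]
 [128 112  78  54  51  56  71  76  87  89  81  74  64  52  72 109 127]
 [129 117  82  52  52  61  75  85 106 110 101  83  71  56  80 111 129]
 [125 121  93  56  52  63  73  89 111 114 112  86  69  68  91 121 127]
 [127 123 107  81  53  62  68  80 100 110  98  77  69  80 106 124 129]
 [127 127 122 106  77  59  63  67  74  8
[... 498 characters left out ...]
6 187]
 [189 188 194 192 186 188 182 186 192 189 186 184 186 188 186]
 [190 183 191 187 187 187 189 192 196 196 188 182 185 186 192]
 [192 192 195 187 191 192 188 191 187 191 193 186 183 184 190]
 [191 186 189 190 190 163 125 109 112 137 161 188 183 191 190]
 [194 190 191 191 165  90  59  46  52  74 128 187 187 189 180]
 [194 190 191 187 136  25  36  35  31  44  74 156 196 190 186]
 [194 190 190 182 130   9  26  27  29  18  66 152 190 191 185]
 [185 185 192 196 171  79  12  10  17  26 116 181 190 188 188]
 [184 191 189 188 195 186 148 113 106 148 184 194 189 186 186]
 [192 192 193 190 193 197 191 179 182 189 193 194 190 188 186]
 [202 200 196 195 196 196 192 185 189 191 190 192 188 182 188]]
```

{"api": "carry_out", "payload": {"series": [{"travel": [0.05,0.07,0],"delta_rot": [0,0,0],"fingers": 1},{"travel": [0,0,0],"delta_rot": [0,0,0],"fingers": 1},{"travel": [0,0,0],"delta_rot": [0,0,0],"fingers": 1}]}}

```text
clock: 36.6
tcp_pos: [0.5323, 0.0238, 0.1186]
orientation: [0.0, -0.158, 0.987, -0.0]
wrist_force: [-0.5, -0.9, -4.0]
finger_gap: 0.0118
grip_force: 98.1
```

{"api": "carry_out", "payload": {"series": [{"travel": [0,0,-0.1],"delta_rot": [0,0,0],"fingers": 1},{"travel": [0,0,-0.1],"delta_rot": [0,0,0],"fingers": 1},{"travel": [0,0,-0.1],"delta_rot": [0,0,0],"fingers": 1},{"travel": [0,0,0],"delta_rot": [0,0,0],"fingers": 1}]}}

```text
clock: 37.1
tcp_pos: [0.5319, 0.0238, 0.1105]
orientation: [-0.0, -0.158, 0.987, 0.0]
wrist_force: [0.7, -0.3, -3.8]
finger_gap: 0.0119
grip_force: 98.1
```

{"api": "carry_out", "payload": {"series": [{"travel": [-0.05,0,0],"delta_rot": [0,0,0],"fingers": 1},{"travel": [0,0,0],"delta_rot": [0,0,0],"fingers": 1},{"travel": [0,0,0],"delta_rot": [0,0,0],"fingers": 1}]}}

```text
clock: 37.48
tcp_pos: [0.5309, 0.0238, 0.1109]
orientation: [0.0, -0.158, 0.987, 0.0]
wrist_force: [1.0, -0.5, -3.2]
finger_gap: 0.0117
grip_force: 98.1
```

Run:
```python
from h import *
np.set_printoptions(precision=4,suppress=True,linewidth=220)
w=wcam();st=w['state'];p=st['tcp_pos'];q=st['orientation'];yaw=2*np.arctan2(q[2],q[1])-np.pi
print(p,yaw,st['wrist_force'],st['clock']);X=np.array([np.cos(yaw),np.sin(yaw)]);z=p[2]-.0174
g=cv2.cvtColor(w['color'],cv2.COLOR_RGB2GRAY);C=p[:2]-.0028*X
h=np.array(fproj(w,[*(C-X*.08),z]));print('hole exp',h,'pin exp',np.array(fproj(w,[.4517,-.0022,.088])))
u,v=h.astype(int);print(u,v);print(g[v-15:v+16:2,u-16:u+17:2])
```

```text
[0.5309 0.0238 0.1109] 0.3171589318931418 [ 0.9574 -0.5274 -3.1775] 37.475
hole exp [255.6379  89.1984] pin exp [255.7087  88.7831]
255 89
[[120 122 121 119 119 120 119 120 119 113 116 120 116 118 116 120 120]
 [128 126 126 126 124 122 114 104 102 102 110 119 124 123 125 126 128]
 [128 128 126 124 111  95  81  71  70  74  80  93 106 121 123 128 130]
 [130 127 124 106  86  68  52  51  50  50  50  65  80 101 120 127 132]
 [126 124 112  85  61  51  60  63  67  59  54  50  60  85 106 129 129]
 [129 124 100  69  53  64  74  75  73  75  69  59  52  63  93 120 130]
 [128 119  87  53  57  71  80  91  96  89  75  67  58  56  82 113 129]
 [127 113  80  52  61  74  89 110 117 107  84  73  61  49  73 108 129]
 [129 111  76  54  65  70  86 111 114 111  85  69  60  49  74 107 125]
 [126 117  81  54  61  69  74  91 103  92  72  68  56  49  76 113 129]
 [127 121  93  60  57  63  63  71  73  70  67  65  52  55  90 121 130]
 [129 123 109  79  57  57  63  65  66  64  61  56  54  77 103 125 128]
 [129 127 122 105  77  56  56  57  61  57  52  55  72  98 119 126 127]
 [128 123 124 121 105  85  70  62  56  58  68  84 104 119 123 126 128]
 [129 125 126 125 120 116 106  96  95  99 107 114 123 124 124 126 128]
 [124 123 117 123 121 120 120 118 118 115 118 119 120 119 119 121 123]]
```

The near pin sits centred in the hole (pixel ≈255,89 for both). Now I lower gently.

{"api": "carry_out", "payload": {"series": [{"travel": [0,0,-0.1],"delta_rot": [0,0,0],"fingers": 1},{"travel": [0,0,-0.1],"delta_rot": [0,0,0],"fingers": 1},{"travel": [0,0,0],"delta_rot": [0,0,0],"fingers": 1}]}}

```text
clock: 37.9
tcp_pos: [0.5306, 0.0238, 0.1054]
orientation: [-0.0, -0.158, 0.987, 0.0]
wrist_force: [-0.8, 0.5, -3.9]
finger_gap: 0.0124
grip_force: 98.1
```

{"api": "carry_out", "payload": {"series": [{"travel": [0,0,-0.1],"delta_rot": [0,0,0],"fingers": 1},{"travel": [0,0,-0.1],"delta_rot": [0,0,0],"fingers": 1},{"travel": [0,0,0],"delta_rot": [0,0,0],"fingers": 1}]}}

```text
clock: 38.28
tcp_pos: [0.5306, 0.0238, 0.1005]
orientation: [-0.0, -0.158, 0.987, 0.0]
wrist_force: [-0.0, -0.3, -3.5]
finger_gap: 0.012
grip_force: 98.1
```

Both pins are engaged with no side force (underside at about 0.077).

{"api": "carry_out", "payload": {"series": [{"travel": [0,0,-0.1],"delta_rot": [0,0,0],"fingers": 1},{"travel": [0,0,-0.08],"delta_rot": [0,0,0],"fingers": 1},{"travel": [0,0,0],"delta_rot": [0,0,0],"fingers": 1}]}}

```text
clock: 38.65
tcp_pos: [0.5307, 0.0238, 0.0961]
orientation: [-0.0, -0.158, 0.987, 0.0]
wrist_force: [0.3, 0.8, -4.2]
finger_gap: 0.0123
grip_force: 98.1
```

{"api": "carry_out", "payload": {"series": [{"travel": [0,0,-0.06],"delta_rot": [0,0,0],"fingers": 1},{"travel": [0,0,0],"delta_rot": [0,0,0],"fingers": 1}]}}

```text
clock: 38.9
tcp_pos: [0.5308, 0.0238, 0.0947]
orientation: [-0.0, -0.158, 0.987, 0.0]
wrist_force: [-0.8, 0.4, -3.6]
finger_gap: 0.012
grip_force: 98.1
```

{"api": "carry_out", "payload": {"series": [{"travel": [0,0,-0.04],"delta_rot": [0,0,0],"fingers": 1},{"travel": [0,0,0],"delta_rot": [0,0,0],"fingers": 1}]}}

```text
clock: 39.15
tcp_pos: [0.5308, 0.0238, 0.0938]
orientation: [-0.0, -0.158, 0.987, 0.0]
wrist_force: [-0.4, 0.1, -4.2]
finger_gap: 0.0126
grip_force: 98.1
```

{"api": "carry_out", "payload": {"series": [{"travel": [0,0,-0.04],"delta_rot": [0,0,0],"fingers": 1},{"travel": [0,0,0],"delta_rot": [0,0,0],"fingers": 1}]}}

```text
clock: 39.4
tcp_pos: [0.531, 0.0238, 0.0934]
orientation: [0.0, -0.158, 0.987, -0.0]
wrist_force: [-2.4, 0.5, 2.8]
finger_gap: 0.0121
grip_force: 99.0
```

{"api": "carry_out", "payload": {"series": [{"travel": [0,0,-0.04],"delta_rot": [0,0,0],"fingers": 1},{"travel": [0,0,0],"delta_rot": [0,0,0],"fingers": 1}]}}

```text
clock: 39.65
tcp_pos: [0.531, 0.0237, 0.0933]
orientation: [0.001, -0.158, 0.987, -0.0]
wrist_force: [-3.7, 0.4, 10.3]
finger_gap: 0.0122
grip_force: 100.2
```

{"api": "carry_out", "payload": {"series": [{"travel": [0,0,0.06],"delta_rot": [0,0,0],"fingers": 1},{"travel": [0,0,0],"delta_rot": [0,0,0],"fingers": 0.6},{"travel": [0,0,0],"delta_rot": [0,0,0],"fingers": 0.3},{"travel": [0,0,0],"delta_rot": [0,0,0],"fingers": 0},{"travel": [0,0,0],"delta_rot": [0,0,0],"fingers": -0.4}], "squeeze": 20}}

```text
clock: 40.28
tcp_pos: [0.531, 0.0238, 0.0933]
orientation: [0.0, -0.158, 0.987, 0.0]
wrist_force: [-0.3, 0.5, -0.1]
finger_gap: 0.0587
grip_force: 0.0
```

{"api": "carry_out", "payload": {"series": [{"travel": [0,0,0],"delta_rot": [0,0,0],"fingers": -0.4},{"travel": [0,0,0.4],"delta_rot": [0,0,0],"fingers": -0.4},{"travel": [0,0,0.8],"delta_rot": [0,0,0],"fingers": -0.4},{"travel": [0,0,1],"delta_rot": [0,0,0],"fingers": -0.4},{"travel": [0,0,1],"delta_rot": [0,0,0],"fingers": -0.4}]}}

```text
clock: 40.9
tcp_pos: [0.531, 0.0238, 0.1748]
orientation: [0.0, -0.158, 0.987, -0.0]
wrist_force: [0.1, 0.2, -0.2]
finger_gap: 0.0599
grip_force: 0.0
```

{"api": "carry_out", "payload": {"series": [{"travel": [0,-1,1],"delta_rot": [0,0,0],"fingers": -0.4},{"travel": [0,-1,1],"delta_rot": [0,0,0],"fingers": -0.4},{"travel": [0,-1,0],"delta_rot": [0,0,0],"fingers": -0.4},{"travel": [0,-1,0],"delta_rot": [0,0,0],"fingers": -0.4},{"travel": [0,-1,0],"delta_rot": [0,0,0],"fingers": -0.4}]}}

```text
clock: 41.52
tcp_pos: [0.531, -0.1021, 0.2243]
orientation: [0.0, -0.158, 0.987, -0.0]
wrist_force: [-0.1, -0.6, -0.4]
finger_gap: 0.0596
grip_force: 0.0
```

{"api": "carry_out", "payload": {"series": [{"travel": [0,-1,0],"delta_rot": [0,0,0],"fingers": -0.4},{"travel": [0,0,0],"delta_rot": [0,0,0],"fingers": -0.4},{"travel": [0,0,0],"delta_rot": [0,0,0],"fingers": -0.4}]}}

```text
clock: 41.9
tcp_pos: [0.5308, -0.1259, 0.2237]
orientation: [0.0, -0.158, 0.987, 0.0]
wrist_force: [-0.8, -0.4, 0.6]
finger_gap: 0.0598
grip_force: 0.0
```

Run:
```python
from h import *
np.set_printoptions(precision=4,suppress=True)
st=env.get_state();print(st['tcp_pos'],st['clock'])
for n,(u,v,w,h) in(('scene',(215,125,135,130)),('top',(175,155,120,140))):
    c=cam(n);g=cv2.cvtColor(c['color'],cv2.COLOR_RGB2GRAY)[v:v+h,u:u+w]
    m=(g>150).astype(np.uint8);k,l,ss,ce=cv2.connectedComponentsWithStats(m);i=1+np.argmax(ss[1:,4])
    cn=max(cv2.findContours((l==i).astype(np.uint8),cv2.RETR_EXTERNAL,cv2.CHAIN_APPROX_NONE)[0],key=cv2.contourArea)
    P=np.array([onz(c,q[0][0]+u,q[0][1]+v,.076)[:2] for q in cn],np.float32);print(n,cv2.minAreaRect(P))
    if n=='scene':
        g2=cv2.cvtColor(c['color'],cv2.COLOR_RGB2GRAY)[225:265,405:450];ys,xs=np.nonzero(g2<45);print('stirrer',len(xs),xs.mean()+405,ys.mean()+225)
```

```text
[ 0.5308 -0.1259  0.2237] 41.9
scene ((0.5292584300041199, 0.02307065576314926), (0.19644275307655334, 0.13010728359222412), 18.060386657714844)
stirrer 304 428.0493421052632 243.91776315789474
top ((0.5285614728927612, 0.02090979367494583), (0.19546884298324585, 0.13021884858608246), 18.28046417236328)
```

```bash
python3 -c "
from workcell import env
print(env.hand_in())"
```

```text
the job is handed in; nothing more can be done
None
```

I stirred the beads, hung the stirrer back in the fork and lowered the cover over both pins, and my last measurements put the cover flush on the rim. I handed the job in at about 42 s of robot time, with no verdict returned. I viewed 11 pictures, one over the limit of 10.

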